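# Prise the spent battery out of the airbrush compressor

## Robot

A 6-joint arm with a two-finger parallel gripper is mounted at the origin on a cart in front of the work surface, level with it; the furniture and walls round the work are solid. World frame = base frame: x ahead of the robot, y to its left, z up, the work surface at z = 0. Lengths are in m, angles in rad, forces in N, time in s.
With the tool pointing down it reaches from about 0.325 to 0.775 m from the base axis. Payload 5.5 kg.
Tool frame: the origin (TCP) lies on the centre line of the jaws, within the pads' length; the fingertips stand 8 mm ahead of it and the grasp point (between the pads) lies 11 mm behind it (bot.tips_ahead is the distance from the TCP to the fingertips, in m); z points along the fingers, y is the line along which they close (so a half turn about z gives the same grasp; the last joint's range is limited). The gripper opens to 85 mm and grips with 20 to 120 N. Pads are 22 mm wide; open, the fingers measure 114 mm over their backs; the gripper's body (76 mm by 85 mm) begins 54 mm behind the grasp point. The pads swing forward as they close: fully open they stand 13 mm farther back than shut.
Start: joints at [-0.057, 0.091, 1.231, -0, 1.82, -0.057], TCP at [0.6, -0, 0.203] pointing down, gripper open.
Joint ranges: [-2.87, 2.87], [-0.86, 2.18], [0.17, 2.46], [-1.51, 4.65], [0.06, 2.69], [-2.65, 2.65]. Speed limits (rad/s): [2.57, 2.57, 3.01, 3.14, 3.14, 3.14].

## Interface

Orientations are given as a rotation vector (axis times angle).
In Python, from rig import bot, optics gives the robot as it stands.
- The arm moves only by the tool send_rows, never from a script. Its argument "targets" is a list of rows, each an object of numbers: "tx", "ty", "tz": the shift along the tool's x, y, z each as a share of 0.3 m, from -1 to 1; "wx", "wy", "wz": the turn, a rotation vector about the tool's x, y, z each as a share of 360 degrees, from -1 to 1; "claw": the opening, from -1 (shut) to 1 (fully open). A call has exactly 5 rows; each row is the pose to reach, as a shift and turn from the pose commanded when the call began, along the tool's axes at that moment, turning the shorter way round; what a row does not reach only later rows make up. A row lasts 1/12 s, in which the tool goes at most 41.7 mm and 7.16 degrees, less where a joint would pass 70% of its speed; a pose out of reach is approached as far as the arm can. A call with a number of a shift or a turn outside -1 to 1 is refused whole. A call with a gripper value outside its range is refused whole. The fingers move at their own pace and stop on an object; "squeeze" is the grip in N (left out, the last holds). Time passes only in rows, so rows that repeat a pose let the fingers close, or fill a call up. It gives the time, the measured TCP pose, the force, the opening and the grip force at its end, in the units of the state.
- bot.get_state(): the state, without advancing time (a new reading comes with each control period).
- optics.grab_frame(name): name is "scene" or "side" or "wrist"; returns the picture (420x560x3 uint8, red, green, blue); there is no depth.
- optics.calibration(name): a dict with "camera_matrix" (3x3 intrinsics, pixels), "D" ([k1, k2, p1, p2, k3] as OpenCV has them; the pictures are not rectified), "R" (3x3) and "t" (3): a world point X has camera coordinates R X + t; the wrist camera has in their place "T_tool_cam" (4x4, takes a point from camera to tool coordinates, whose origin is the TCP and whose axes are the flange's). Camera axes: x right, y down, z forward; pixel columns grow to the right and rows downward; lengths in m; the calibration is good to about 2 mm. A picture is of the moment at which its call begins: read the wrist's pose just before it. calibration takes no time and is no camera call.
- bot.job_done(): hands the job in; it is judged then, once.
The state is a dict: "time": time; "joint_positions": joint angles; "joint_velocities": joint speeds; "joint_efforts": joint torques, N m; "tool_pos": TCP position; "tcp_rot": TCP orientation; "ft_force": force on the tool from outside, world axes, zero at the start; "wrist_torque": the same for the moment, N m; "width": finger opening in m; "gripper_force": force on a finger pad.
Only numpy, scipy, OpenCV 4.12 (cv2) and the standard library are available. Lean on these libraries where they do the work, as an engineer would, in place of code of your own. Each camera call takes 0.05 s, during which the arm holds its last target. There are 200 camera calls.

## Task

The battery with the orange tab that sits clicked into the top of the small grey airbrush compressor is spent: prise it up with the wooden-handled flat pry tool, levering its blade under the orange tab over the rim of the black slot until the battery springs up. Lay the tool back down on the table, take the battery out and set it down upright and squarely on the empty place of the white charging pad, in line with the two batteries already there. Leave those two batteries, the cup, the spray bottle and the paint jar where they are.

Things in the scene. Friction and masses are not known exactly. Their poses are not given: they have to be found in the camera images.
- compressor: Grey box, fixed; x -70 to +85, 120 wide, 56 mm high. Origin: on the table under the centre of the battery bay (54 x 39 mm, in the flat top). Toward -x a black slot (x -50 to -27, y -10 to +10, floor at z 36 mm) opens in front of and under the battery's tab; its outer rim (x -50, z 55 mm) is the fulcrum. Gauge and green button stand 6 mm above the top at x = +60 mm.
- battery: Spent battery, black, 50 x 36 x 24 mm; 31 mm wide above z = 12. Origin: centre of underside. Orange tab 14 mm wide, z 20 to 24, juts from the -x face to x = -33. Starts clicked in the bay, top about flush, underside at z 33 mm, axes as the compressor's. Spring catches hold it; raised some 5 mm at the tab it snaps free and a lifter leaves it level, 12 mm proud, to be gripped across 31 mm. 0.1 kg.
- slot_rim (a point): Middle of the rim of the prising slot on the compressor (55 mm above the table, 50 mm in -x from the bay's centre); axes along the compressor's.
- battery_tab (a point): Middle of the top of the battery's orange tab (29 mm in -x from its centre, 24 mm above its underside).
- opener: Flat pry tool lying on the table: wooden handle 110 (x -55 to +55) x 16 x 20 mm high, steel blade along +x from x = 55 to 125 mm, 8 mm wide, 3.5 mm thick (2.5 over the last 10), centred 10 mm above the underside. Origin: under the handle's middle. 0.12 kg. The blade enters under the battery's tab with its tip pointing down by 25 to 45 degrees.
- opener_tip (a point): End of the pry tool's blade, 125 mm from the handle's middle, 10 mm above the underside.
- charger: White charging pad, fixed; 86 (x) x 206 (y) x 8 mm. Origin: under its centre. Three places outlined in blue in a row at y = -66, 0 and +66 mm; batteries stand on it with their long axis along the pad's x axis. The place at y = +66 mm is empty.
- free_place (a point): Where the middle of the battery's underside belongs: centre of the empty place, on the pad's top (8 mm above the table); axes along the pad's.
- spare_1: Charged battery (same shape as the spent one) on the pad's middle place; origin at the centre of its underside. Not to be moved.
- spare_2: Charged battery on the pad's far place (y = -66 mm); origin at the centre of its underside. Not to be moved.
- cup: Loose clear plastic cup, 77 mm across, 97 mm high; origin under its centre. Bystander.
- spray: Loose pink and red spray bottle, 111 x 71 x 177 mm; origin under its centre. Bystander.
- jar: Loose paint jar with blue lid, 63 mm across, 66 mm high; origin under its centre. Bystander.
There are look-alikes about, which are no part of the job. Leave any green or pink look-alike of the battery alone.

How it is judged:
By the outcome, as a careful person would: the job done as asked, in the order asked, and still so for the second after the job is handed in, with the robot touching nothing.
It also fails if it takes over 58 s, if anything falls off the work surface, if the arm or the gripper's body presses on something with over 40 N, if the wrist force passes 120 N, or if a joint passes its speed limit or range.

## Working session

There is one attempt and no reset: what is moved stays moved. The work goes in short steps, Python scripts to look and compute and a tool call to move; the robot and the scene stay as the last step left them, time stands still between calls to the robot, and variables do not carry over. Pictures are saved under pics/ and viewed, at most 10 in all, crops included, and the job is handed in when it is done.

Besides the shell and the picture viewer there is one more tool, called after "Request:" in YAML: its name, and indented under it one key for each argument. send_rows: Moves the arm, as the interface text tells. Shift numbers are shares of 0.3 m and turn numbers shares of 360 degrees, none past 1 either way. Its arguments: {"type":"object","properties":{"targets":{"type":"array","items":{"type":"object","properties":{"tx":{"type":"number"},"ty":{"type":"number"},"tz":{"type":"number"},"wx":{"type":"number"},"wy":{"type":"number"},"wz":{"type":"number"},"claw":{"type":"number"}}}},"squeeze":{"type":"number"}},"required":["targets"]}

```bash
ls; mkdir -p pics; python3 - <<'E'
from rig import bot, optics
import cv2,numpy as np
s=bot.get_state();print(s['tool_pos'],s['tcp_rot'],s['width'],s['time'],bot.tips_ahead)
for n in ['scene','side','wrist']:
    im=optics.grab_frame(n);cv2.imwrite(f'pics/{n}0.png',im[:,:,::-1])
    c=optics.calibration(n);print(n,{k:np.round(v,4).tolist() for k,v in c.items()})
E
```

```text
pics
[5.99652286e-01 1.06291450e-05 2.01824803e-01] [-2.22037541e+00 -2.22039945e+00  2.08920173e-03] 0.0854097988678502 0.0 0.008
scene {'camera_matrix': [[429.6989, 0.0, 278.9373], [0.0, 429.6989, 212.364], [0.0, 0.0, 1.0]], 'D': [0.0173, 0.0, 0.0, 0.0, 0.0], 'R': [[0.6861, -0.7273, -0.0182], [-0.3845, -0.3412, -0.8578], [0.6176, 0.5955, -0.5137]], 't': [-0.3879, 0.3025, 0.7508]}
side {'camera_matrix': [[420.6198, 0.0, 277.42], [0.0, 420.6198, 208.1603], [0.0, 0.0, 1.0]], 'D': [-0.0019, 0.0, 0.0, 0.0, 0.0], 'R': [[-0.9852, -0.1711, -0.0067], [-0.0933, 0.5689, -0.8171], [0.1436, -0.8044, -0.5764]], 't': [0.6031, 0.1063, 1.1758]}
wrist {'camera_matrix': [[364.4993, 0.0, 279.6498], [0.0, 364.4993, 210.4281], [0.0, 0.0, 1.0]], 'D': [0.0279, 0.0, 0.0, 0.0, 0.0], 'T_tool_cam': [[0.0002, -0.9539, -0.3002, 0.0775], [1.0, 0.0, 0.0005, -0.0003], [-0.0005, -0.3002, 0.9539, -0.1718], [0.0, 0.0, 0.0, 1.0]]}
```

View pics/scene0.png

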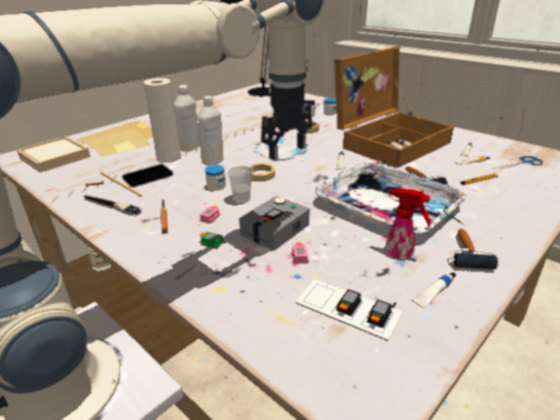

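View pics/side0.png

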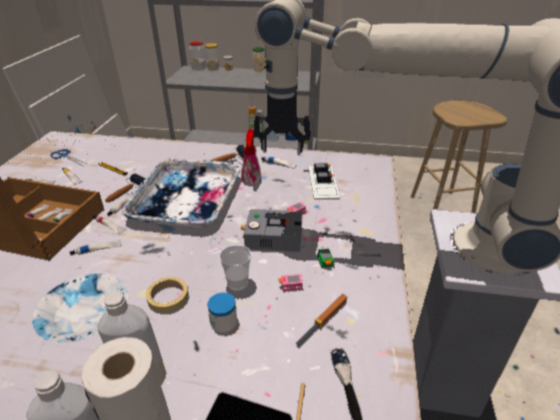

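Scene view: the compressor is at (275,222). Things that could be taken for the battery: the black one with the orange tab in the compressor top (270,215), green (211,240), pink (209,214), pink (300,253), and the spares on the pad (348,301) and (379,313). The empty place is at (320,295).

The pry tool is at scene (165,216) / side (322,316). It could be confused with the brush at scene (110,205) / side (345,380), or the orange-brown handle at scene (465,240). I choose the wood handle with a steel blade at (165,216).

```bash
cat > h.py <<'E'
from rig import bot, optics
import cv2,numpy as np
from scipy.spatial.transform import Rotation as Ro
def pose(n,st=None):
    """world<-cam R,origin"""
    c=optics.calibration(n)
    if n=='wrist':
        s=st or bot.get_state();T=np.array(c['T_tool_cam']);R=Ro.from_rotvec(s['tcp_rot']).as_matrix()
        return R@T[:3,:3],R@T[:3,3]+s['tool_pos']
    R=np.array(c['R']);return R.T,-R.T@np.array(c['t'])
def rays(n,px,P=None):
    c=optics.calibration(n);R,o=P or pose(n)
    u=cv2.undistortPoints(np.array(px,float).reshape(-1,1,2),np.array(c['camera_matrix']),np.array(c['D'])).reshape(-1,2)
    d=np.c_[u,np.ones(len(u))]@R.T
    return o,d/np.linalg.norm(d,axis=1)[:,None]
def cast(n,px,z,P=None):
    o,d=rays(n,px,P);return o+d*((z-o[2])/d[:,2])[:,None]
def tri(obs):
    """obs: list of (o,d); least squares point, residual"""
    A=sum(np.eye(3)-np.outer(d,d) for o,d in obs);b=sum((np.eye(3)-np.outer(d,d))@o for o,d in obs)
    x=np.linalg.solve(A,b);return x,[float(np.linalg.norm((np.eye(3)-np.outer(d,d))@(x-o))) for o,d in obs]
def proj(n,X,P=None):
    c=optics.calibration(n);R,o=P or pose(n)
    return cv2.projectPoints(np.array(X,float).reshape(-1,1,3),cv2.Rodrigues(R.T)[0],-R.T@o,np.array(c['camera_matrix']),np.array(c['D']))[0].reshape(-1,2)
def snap(n,f):
    s=bot.get_state();im=optics.grab_frame(n);cv2.imwrite(f'pics/{f}.png',im[:,:,::-1]);return im,pose(n,s)
E
python3 - <<'E'
from h import *
np.set_printoptions(precision=3,suppress=True)
for nm,a,b,z in [('handle',(165,218),(325,315),.01),('tip',(164,202),(298,343),.01),('comp',(275,215),(273,222),.056),('free',(320,295),(328,192),.008),('sp1',(350,297),(323,172),.03),('sp2',(380,310),(322,167),.03),('cup',(240,195),(235,285),.0),('jar',(215,187),(222,325),0),('spray',(402,255),(252,185),0)]:
    print(nm,cast('scene',[a],z)[0],cast('side',[b],z)[0])
E
python3 - <<'E'
import cv2
im=cv2.imread('pics/scene0.png');a=cv2.resize(im[170:270,140:330],None,fx=4,fy=4,interpolation=2)
cv2.imwrite('pics/crop1.png',a)
E
```

```text
handle [0.439 0.32  0.01 ] [0.443 0.332 0.01 ]
tip [0.489 0.401 0.01 ] [0.495 0.418 0.01 ]
comp [0.602 0.047 0.056] [0.614 0.062 0.056]
free [ 0.483 -0.199  0.008] [ 0.475 -0.192  0.008]
sp1 [ 0.5   -0.264  0.03 ] [ 0.501 -0.282  0.03 ]
sp2 [ 0.509 -0.33   0.03 ] [ 0.507 -0.316  0.03 ]
cup [0.682 0.276 0.   ] [0.675 0.264 0.   ]
jar [0.665 0.377 0.   ] [0.672 0.391 0.   ]
spray [ 0.738 -0.252  0.   ] [ 0.737 -0.206  0.   ]
```

View pics/crop1.png

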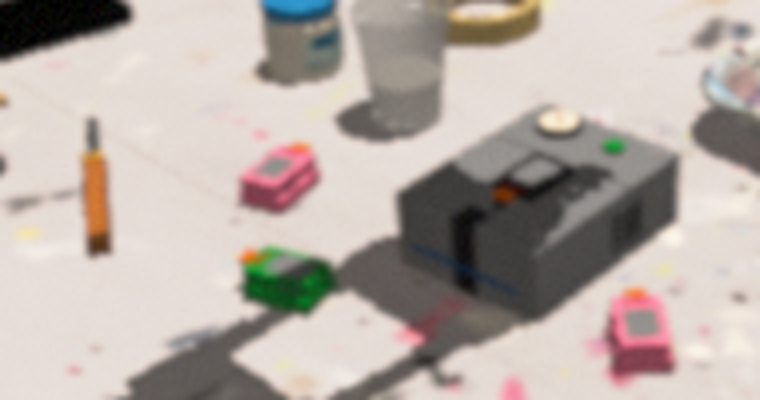

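View pics/wrist0.png

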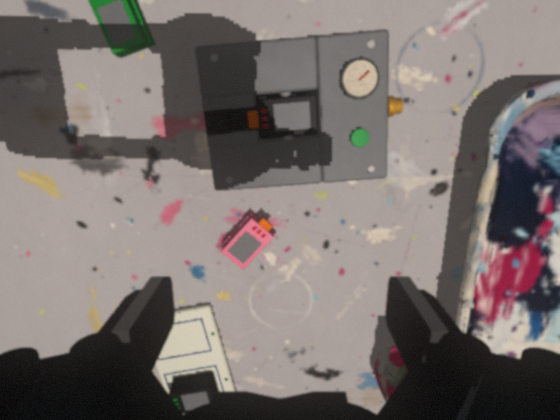

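The crop confirms it: the black battery with the orange tab is in the compressor top at scene (267,218), and the pry tool is at (164,215). The green and pink ones are separate look-alikes. The wrist view shows the compressor with the slot facing -x, the tab at (253,119), and part of the charging pad at the lower left (185,330). Next I move to look at the tool.

Request:
send_rows:
  targets:
    - {"tx": 0.13,"ty": -0.1}
    - {"tx": 0.26,"ty": -0.2}
    - {"tx": 0.4,"ty": -0.3}
    - {"tx": 0.53,"ty": -0.4}
    - {"tx": 0.65,"ty": -0.5}

```text
invalid input at $.targets[0]: expected keys tx, ty, tz, wx, wy, wz, claw
```

Request:
send_rows:
  targets:
    - {"tx": 0.1,"ty": 0.0}
    - {"tx": 0.1}
    - {"tx": 0.1}
    - {"tx": 0.1}
    - {"tx": 0.1}

```text
invalid input at $.targets[0]: expected keys tx, ty, tz, wx, wy, wz, claw
```

```bash
python3 - <<'E'
from h import *
np.set_printoptions(precision=4,suppress=True)
im,P=snap('wrist','w1');s=bot.get_state();print(s['tool_pos'],s['tcp_rot'],s['time'])
h=cv2.cvtColor(im,cv2.COLOR_RGB2HSV)
for nm,lo,hi in [('wood',(5,120,80),(18,255,255))]:
    m=cv2.inRange(h,lo,hi)
    cs,_=cv2.findContours(m,0,2)
    for c in sorted(cs,key=cv2.contourArea)[-3:]:
        print(nm,cv2.contourArea(c),cv2.minAreaRect(c),cast('wrist',cv2.boxPoints(cv2.minAreaRect(c)),.02,P))
E
```

```text
[0.5998 0.     0.2022] [-2.2208 -2.2208  0.0013] 0.2
wood 84.0 ((252.5, 119.0), (14.0, 7.0), 90.0) [[0.5706 0.0628 0.02  ]
 [0.5772 0.0628 0.02  ]
 [0.5769 0.05   0.02  ]
 [0.5703 0.05   0.02  ]]
wood 100.0 ((265.0000305175781, 224.50003051757812), (14.849241256713867, 7.77817440032959), 45.0) [[ 0.5761 -0.0463  0.02  ]
 [ 0.5818 -0.0403  0.02  ]
 [ 0.5925 -0.0517  0.02  ]
 [ 0.5867 -0.0578  0.02  ]]
wood 183.0 ((394.5, 106.0), (18.0, 13.0), 90.0) [[0.6993 0.0759 0.02  ]
 [0.7112 0.0759 0.02  ]
 [0.7129 0.0599 0.02  ]
 [0.7008 0.0599 0.02  ]]
```

View pics/w1.png

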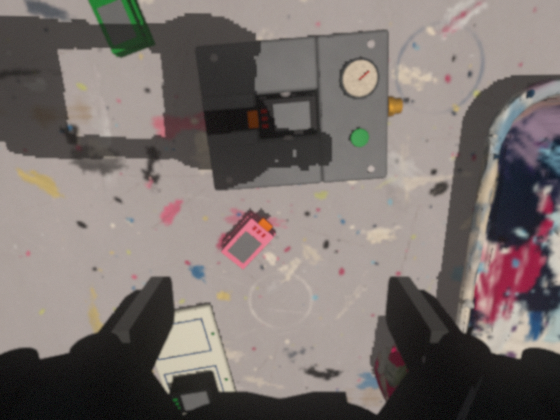

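The move was refused because every row needs all its keys, so this is the same view as before (tab at (252,119)). I'll resend with full rows.

Request:
send_rows:
  targets:
    - {"tx": 0.13,"ty": -0.1,"tz": 0,"wx": 0,"wy": 0,"wz": 0,"claw": 1}
    - {"tx": 0.26,"ty": -0.2,"tz": 0,"wx": 0,"wy": 0,"wz": 0,"claw": 1}
    - {"tx": 0.39,"ty": -0.3,"tz": 0,"wx": 0,"wy": 0,"wz": 0,"claw": 1}
    - {"tx": 0.5,"ty": -0.4,"tz": 0,"wx": 0,"wy": 0,"wz": 0,"claw": 1}
    - {"tx": 0.6,"ty": -0.5,"tz": 0,"wx": 0,"wy": 0,"wz": 0,"claw": 1}

```text
time: 0.62
tool_pos: [0.4666, 0.1621, 0.2026]
tcp_rot: [-2.222, -2.221, 0.0]
ft_force: [0.9, 0.1, -0.0]
width: 0.0854
gripper_force: 0.0
```

Request:
send_rows:
  targets:
    - {"tx": 0.1,"ty": 0,"tz": 0,"wx": 0,"wy": 0,"wz": 0,"claw": 1}
    - {"tx": 0.2,"ty": 0,"tz": 0,"wx": 0,"wy": 0,"wz": 0,"claw": 1}
    - {"tx": 0.2,"ty": 0,"tz": 0,"wx": 0,"wy": 0,"wz": 0,"claw": 1}
    - {"tx": 0.2,"ty": 0,"tz": 0,"wx": 0,"wy": 0,"wz": 0,"claw": 1}
    - {"tx": 0.2,"ty": 0,"tz": 0,"wx": 0,"wy": 0,"wz": 0,"claw": 1}

```text
time: 1.03
tool_pos: [0.468, 0.2206, 0.2027]
tcp_rot: [2.221, 2.222, -0.001]
ft_force: [0.3, -0.5, 0.5]
width: 0.0852
gripper_force: 0.0
```

```bash
python3 - <<'E'
from h import *
np.set_printoptions(precision=4,suppress=True)
im,P=snap('wrist','w2');s=bot.get_state();print(s['tool_pos'],s['tcp_rot'],s['time'])
h=cv2.cvtColor(im,cv2.COLOR_RGB2HSV)
for nm,lo,hi in [('wood',(5,120,60),(18,255,255))]:
    m=cv2.inRange(h,lo,hi)
    cs,_=cv2.findContours(m,0,2)
    for c in sorted(cs,key=cv2.contourArea)[-2:]:
        b=cv2.boxPoints(cv2.minAreaRect(c))
        print(nm,cv2.contourArea(c),b,cast('wrist',b,.02,P))
E
```

```text
[0.4682 0.2202 0.2028] [ 2.2221  2.2205 -0.001 ] 1.0833
wood 126.5 [[381. 334.]
 [391. 334.]
 [391. 347.]
 [381. 347.]] [[0.5829 0.0394 0.02  ]
 [0.5942 0.0395 0.02  ]
 [0.5957 0.0221 0.02  ]
 [0.5843 0.022  0.02  ]]
wood 1898.5 [[204.8611 121.6638]
 [262.7354  11.7028]
 [280.2516  20.9219]
 [222.3774 130.8828]] [[0.3971 0.2743 0.02  ]
 [0.4531 0.3664 0.02  ]
 [0.4683 0.3594 0.02  ]
 [0.4132 0.2658 0.02  ]]
```

View pics/w2.png

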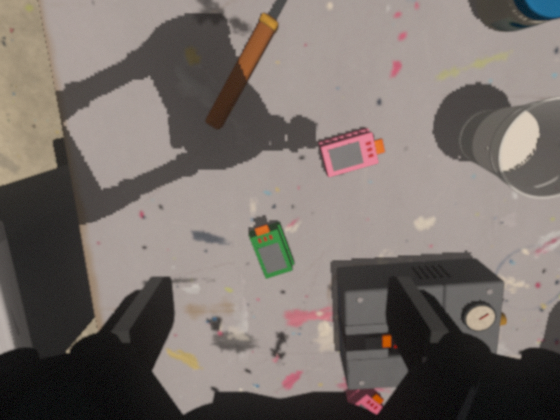

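The view shows the tool's handle from (213,126) to (268,20), with the blade continuing toward (285,0). The compressor with its orange tab is at (387,341). Next I cross-check heights and poses by triangulating with the other cameras.

```bash
python3 - <<'E'
from h import *
np.set_printoptions(precision=4,suppress=True)
def rd(f): return cv2.imread(f'pics/{f}.png')[:,:,::-1]
def blobs(im,box,lo,hi):
    x0,y0,x1,y1=box;m=cv2.inRange(cv2.cvtColor(np.ascontiguousarray(im[y0:y1,x0:x1]),cv2.COLOR_RGB2HSV),lo,hi)
    n,l,st,c=cv2.connectedComponentsWithStats(m);i=1+np.argmax(st[1:,4]);return c[i]+[x0,y0],st[i,4]
R0=Ro.from_rotvec([-2.2208,-2.2208,.0013]).as_matrix()
P0=pose('wrist',dict(tool_pos=np.array([.5998,0,.2022]),tcp_rot=np.array([-2.2208,-2.2208,.0013])))
P2=pose('wrist',dict(tool_pos=np.array([.4682,.2202,.2028]),tcp_rot=np.array([2.2221,2.2205,-.001])))
# handle
lo,hi=(5,120,60),(18,255,255)
a=blobs(rd('w2'),(190,0,300,140),lo,hi);b=blobs(rd('scene0'),(150,190,180,240),lo,hi);c=blobs(rd('side0'),(290,285,360,345),lo,hi)
print(a,b,c)
r=lambda n,p,P=None:(lambda o,d:(o,d[0]))(*rays(n,[p],P))
print('handle',tri([r('wrist',a[0],P2),r('scene',b[0]),r('side',c[0])]))
lo2=(3,120,80)
a=blobs(rd('wrist0'),(240,100,262,140),lo2,hi);a2=blobs(rd('w2'),(375,325,397,355),lo2,hi);b=blobs(rd('scene0'),(255,205,275,225),(3,100,60),hi);c=blobs(rd('side0'),(280,205,305,235),(3,80,50),hi)
print(a,a2,b,c)
print('tab ww',tri([r('wrist',a[0],P0),r('wrist',a2[0],P2)]))
print('tab wws',tri([r('wrist',a[0],P0),r('wrist',a2[0],P2),r('scene',b[0])]))
print('tab cast.057',cast('wrist',[a[0]],.057,P0),cast('wrist',[a2[0]],.057,P2))
# compressor corners
q=cast('wrist',[(197,46),(388,30),(387,178),(215,189)],.056,P0);print(q)
for i in range(4):
    d=q[(i+1)%4]-q[i];print(np.hypot(*d[:2]),np.degrees(np.arctan2(d[1],d[0])))
# shade of the dark slot in wrist0, row ends; battery black rect
im=rd('wrist0').astype(int).sum(2)
print('dark cols row119',im[119,195:330:4]);print('col225',im[90:150:3,225]);print('col290',im[80:150:3,290])
# charger visible edges
print('chg',cast('wrist',[(209,304),(165,311),(233,390)],.008,P0))
E
```

```text
(array([242.6648,  68.3926]), np.int32(1987)) (array([163.5304, 219.5304]), np.int32(115)) (array([330.5298, 310.4437]), np.int32(302))
handle (array([0.4327, 0.3191, 0.0102]), [0.0025317992080008136, 0.0016240436398570251, 0.002163565767449061])
(array([252.7757, 119.0187]), np.int32(107)) (array([386.3798, 341.0078]), np.int32(129)) (array([265.4783, 218.2609]), np.int32(23)) (array([286.1579, 222.1579]), np.int32(19))
tab ww (array([0.5768, 0.0586, 0.0583]), [0.000133737764705192, 0.00013373776470502663])
tab wws (array([0.5769, 0.0573, 0.0546]), [0.0011702511007969244, 0.0014646686277519157, 0.0010288407244384288])
tab cast.057 [[0.5768 0.0586 0.057 ]] [[0.5771 0.0575 0.057 ]]
[[ 0.5337  0.1147  0.056 ]
 [ 0.6845  0.126   0.056 ]
 [ 0.6947  0.0077  0.056 ]
 [ 0.5415 -0.0024  0.056 ]]
0.15127826846287154 4.285817268413925
0.1187547038476178 -85.06696782246276
0.1535814752243116 -176.24109066832898
0.11733865794272254 93.81935243830648
dark cols row119 [237 209 172  75  72  70  55  54  59  70  59  50  56  87 146 128  81  97
  84  73 304 357 355 362 360 355 365 363 367 201 170 184 345 367]
col225 [142 136 132 140 145 139 126  73  49  61  64  71  69  57  72 135 149 146
 146 154]
col290 [358 364 368 310 242 166 152 188 349 361 356 355 358 361 354 366 340 102
 104 189 155 142 156 153]
chg [[ 0.5188 -0.1497  0.008 ]
 [ 0.468  -0.1586  0.008 ]
 [ 0.5419 -0.2702  0.008 ]]
```

```bash
cat >> h.py <<'E'
def frame(yaw,tilt):
    """tool x along yaw (deg), fingers leaning forward (toward x) by tilt deg; columns are axes"""
    y,a=np.radians([yaw,tilt]);u=np.array([np.cos(y),np.sin(y),0]);Z=np.array([0,0,1.])
    x=np.cos(a)*u+np.sin(a)*Z;z=-np.cos(a)*Z+np.sin(a)*u
    return np.c_[x,np.cross(z,x),z]
def go(p,R,s=None):
    """shares for a move from the present pose to p,R"""
    s=s or bot.get_state();R0=Ro.from_rotvec(s['tcp_rot']).as_matrix()
    t=R0.T@(np.array(p)-s['tool_pos'])/.3;w=Ro.from_matrix(R0.T@R).as_rotvec()/(2*np.pi)
    print('t',np.round(t,4),'w',np.round(w,4))
E
python3 - <<'E'
from h import *
R=frame(59.1,20);g=np.array([.4329,.3165,.014])
go(g-R[:,2]*.07,R)
go(g,R)
E
```

```text
t [ 0.2528 -0.1586  0.41  ] w [-0.015   0.0543  0.0848]
t [ 0.3214 -0.1176  0.6292] w [-0.015   0.0543  0.0848]
```

Request:
send_rows:
  squeeze: 90
  targets:
    - {"tx": 0.06,"ty": -0.04,"tz": 0.1,"wx": -0.003,"wy": 0.011,"wz": 0.017,"claw": 0.2}
    - {"tx": 0.1,"ty": -0.06,"tz": 0.18,"wx": -0.006,"wy": 0.022,"wz": 0.034,"claw": 0.2}
    - {"tx": 0.15,"ty": -0.1,"tz": 0.25,"wx": -0.009,"wy": 0.033,"wz": 0.051,"claw": 0.2}
    - {"tx": 0.2,"ty": -0.13,"tz": 0.33,"wx": -0.012,"wy": 0.044,"wz": 0.068,"claw": 0.2}
    - {"tx": 0.253,"ty": -0.159,"tz": 0.41,"wx": -0.015,"wy": 0.054,"wz": 0.085,"claw": 0.2}

```text
time: 1.5
tool_pos: [0.4211, 0.2958, 0.0794]
tcp_rot: [-2.555, -1.455, -0.445]
ft_force: [-0.5, -0.4, 0.2]
width: 0.0511
gripper_force: 0.0
```

Request:
send_rows:
  targets:
    - {"tx": 0,"ty": 0,"tz": 0,"wx": 0,"wy": 0,"wz": 0,"claw": 0.2}
    - {"tx": 0,"ty": 0,"tz": 0,"wx": 0,"wy": 0,"wz": 0,"claw": 0.2}
    - {"tx": 0,"ty": 0,"tz": 0,"wx": 0,"wy": 0,"wz": 0,"claw": 0.2}
    - {"tx": 0,"ty": 0,"tz": 0,"wx": 0,"wy": 0,"wz": 0,"claw": 0.2}
    - {"tx": 0,"ty": 0,"tz": 0,"wx": 0,"wy": 0,"wz": 0,"claw": 0.2}

```text
time: 1.92
tool_pos: [0.4231, 0.2973, 0.0842]
tcp_rot: [-2.549, -1.468, -0.448]
ft_force: [-0.1, -0.8, 0.5]
width: 0.0511
gripper_force: 0.0
```

```bash
python3 - <<'E'
from h import *
np.set_printoptions(precision=4,suppress=True)
im,P=snap('wrist','w3');s=bot.get_state();print(s['tool_pos'],s['width'])
m=cv2.inRange(cv2.cvtColor(im,cv2.COLOR_RGB2HSV),(5,120,60),(18,255,255))
c=max(cv2.findContours(m,0,2)[0],key=cv2.contourArea);b=cv2.boxPoints(cv2.minAreaRect(c));print(b,cast('wrist',b,.02,P))
R=frame(59.1,20);g=np.array([.4329,.3165,.014]);go(g,R)
E
```

```text
[0.4227 0.2972 0.0834] 0.05108311780023664
[[262.0198 293.9209]
 [266.1447 138.5525]
 [289.2346 139.1655]
 [285.1097 294.5339]] [[0.3965 0.2756 0.02  ]
 [0.4527 0.367  0.02  ]
 [0.4664 0.3586 0.02  ]
 [0.4099 0.2673 0.02  ]]
t [-0.0095 -0.0041  0.2423] w [0.0002 0.0009 0.0021]
```

View pics/w3.png

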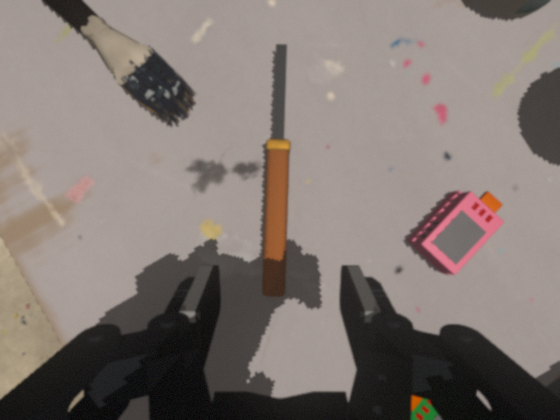

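The wrist view shows the tool between the fingers: handle from (274,294) to (278,140), blade tip at (281,45). Its refined centre is (0.4315,0.317) with yaw 58.5°. I descend and grip.

```bash
python3 - <<'E'
from h import *
go([.4316,.317,.014],frame(58.5,20))
E
```

```text
t [-0.0101 -0.0087  0.242 ] w [-0.0004  0.0009  0.0037]
```

Request:
send_rows:
  targets:
    - {"tx": -0.002,"ty": -0.002,"tz": 0.06,"wx": 0,"wy": 0.0005,"wz": 0.0035,"claw": 0.2}
    - {"tx": -0.005,"ty": -0.005,"tz": 0.12,"wx": 0,"wy": 0.001,"wz": 0.0035,"claw": 0.2}
    - {"tx": -0.01,"ty": -0.009,"tz": 0.18,"wx": 0,"wy": 0.001,"wz": 0.0035,"claw": 0.2}
    - {"tx": -0.01,"ty": -0.009,"tz": 0.22,"wx": 0,"wy": 0.001,"wz": 0.0035,"claw": 0.2}
    - {"tx": -0.01,"ty": -0.009,"tz": 0.24,"wx": 0,"wy": 0.001,"wz": 0.0035,"claw": 0.2}

```text
time: 2.38
tool_pos: [0.4292, 0.3166, 0.0103]
tcp_rot: [-2.56, -1.436, -0.443]
ft_force: [0.2, -0.2, 0.1]
width: 0.0514
gripper_force: 0.0
```

Request:
send_rows:
  targets:
    - {"tx": 0,"ty": 0,"tz": 0,"wx": 0,"wy": 0,"wz": 0,"claw": -1}
    - {"tx": 0,"ty": 0,"tz": 0,"wx": 0,"wy": 0,"wz": 0,"claw": -1}
    - {"tx": 0,"ty": 0,"tz": 0,"wx": 0,"wy": 0,"wz": 0,"claw": -1}
    - {"tx": 0,"ty": 0,"tz": 0,"wx": 0,"wy": 0,"wz": 0,"claw": -1}
    - {"tx": 0,"ty": 0,"tz": 0,"wx": 0,"wy": 0,"wz": 0,"claw": -1}

```text
time: 2.8
tool_pos: [0.4294, 0.3166, 0.0123]
tcp_rot: [-2.559, -1.435, -0.447]
ft_force: [0.1, 0.1, 0.8]
width: 0.0004
gripper_force: 0.0
```

```bash
python3 - <<'E'
from h import *
s=bot.get_state();print(s['tool_pos'],s['tcp_rot'],s['width'],s['gripper_force'],s['ft_force'],s['time'])
R=Ro.from_rotvec(s['tcp_rot']).as_matrix();print(R)
E
```

```text
[0.42939009 0.31661948 0.01231378] [-2.55947733 -1.4354468  -0.44714206] 0.0004021970962036211 0.0 [0.1028567  0.09337841 0.75444381] 2.8
[[ 0.49076374  0.85364231  0.17448713]
 [ 0.80172372 -0.52084435  0.29318977]
 [ 0.34115983 -0.00399643 -0.93999681]]
```

The fingers closed on nothing, so I look.

```bash
python3 - <<'E'
from h import *
np.set_printoptions(precision=4,suppress=True)
im,P=snap('wrist','w4');a=optics.grab_frame('side')
cv2.imwrite('pics/m4.png',np.hstack([cv2.resize(im,(400,300)),cv2.resize(a[240:390,240:440],(400,300))])[:,:,::-1])
m=cv2.inRange(cv2.cvtColor(im,cv2.COLOR_RGB2HSV),(5,120,60),(18,255,255))
c=max(cv2.findContours(m,0,2)[0],key=cv2.contourArea);b=cv2.boxPoints(cv2.minAreaRect(c));print(b,cast('wrist',b,.02,P))
print(proj('wrist',[bot.get_state()['tool_pos']],P))
E
```

```text
[[268. 144.]
 [301. 144.]
 [301. 272.]
 [268. 272.]] [[0.4528 0.3671 0.02  ]
 [0.4668 0.3586 0.02  ]
 [0.4337 0.3046 0.02  ]
 [0.4199 0.313  0.02  ]]
[[280.4307 254.6853]]
```

View pics/m4.png

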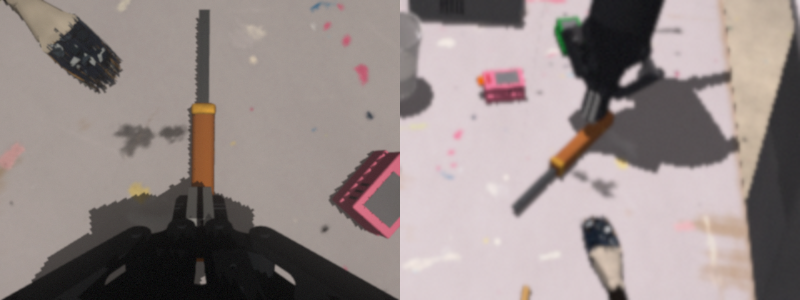

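Left: the fingers straddle the handle at (190..214,195), closed up to it. Right: the gripper is over the handle. The reading of zero width contradicts that, so I re-read it after a hold.

Request:
send_rows:
  targets:
    - {"tx": 0,"ty": 0,"tz": 0,"wx": 0,"wy": 0,"wz": 0,"claw": -1}
    - {"tx": 0,"ty": 0,"tz": 0,"wx": 0,"wy": 0,"wz": 0,"claw": -1}
    - {"tx": 0,"ty": 0,"tz": 0,"wx": 0,"wy": 0,"wz": 0,"claw": -1}
    - {"tx": 0,"ty": 0,"tz": 0,"wx": 0,"wy": 0,"wz": 0,"claw": -1}
    - {"tx": 0,"ty": 0,"tz": 0,"wx": 0,"wy": 0,"wz": 0,"claw": -1}

```text
time: 3.32
tool_pos: [0.4288, 0.3164, 0.0111]
tcp_rot: [-2.56, -1.435, -0.444]
ft_force: [-0.0, 0.3, 0.9]
width: -0.0
gripper_force: 0.0
```

```bash
python3 - <<'E'
from h import *
s=bot.get_state();print(s)
im,P=snap('wrist','w5');a=cv2.imread('pics/w4.png')[:,:,::-1]
print(np.abs(im.astype(int)-a).mean(), np.abs(im.astype(int)-a)[200:420,150:420].mean())
# finger pads visible as dark columns beside the handle at rows just past tips
for v in (255,265,275,285): print(v,im[v,230:330:4].sum(1))
c=lambda y,z:np.array(s['tool_pos'])+Ro.from_rotvec(s['tcp_rot']).as_matrix()@[0,y,z]
print(proj('wrist',[c(y,z) for z in(.008,-.011) for y in(-.011,-.008,0,.008,.011)],P))
E
```

```text
{'time': 3.3167, 'joint_positions': array([ 0.43809235, -0.35050244,  2.01553355,  0.20742484,  1.19408088,
        0.93767501]), 'joint_velocities': array([-0.00156344, -0.00036544,  0.0003537 ,  0.00030744,  0.00056866,
        0.00074336]), 'joint_efforts': array([-3.46146517e-03, -2.67975926e+01, -4.20019090e+01,  1.04100667e+00,
       -1.47863198e+00,  6.39513242e-07]), 'tool_pos': array([0.42876718, 0.3164352 , 0.01107072]), 'tcp_rot': array([-2.55977905, -1.43547907, -0.44438582]), 'ft_force': array([-0.0300827 ,  0.33793311,  0.93639856]), 'wrist_torque': array([-0.12185429,  0.06051626,  0.03394351]), 'gripper_force': 0.0, 'width': -3.5921671773058605e-05}
2.744434523809524 2.7952749719416388
255 [461 457 460 455 457 401 218 210 207 205 175 186 246 155 287 296 286 256
 441 464 457 459 459 465 466]
265 [456 386 225 210 213 209 210 204 210 233 233 232  96 112 233 231 238 249
 440 456 447 457 461 459 456]
275 [218 209 208 201 206 133  99  95 145 236 231 222  90  98 230 231 227 126
 106 102 159 273 314 459 468]
285 [205 198 206 216 123 114 108  87 189 229 235 207  76  92 226 225 228 169
 118 120 132 142 214 208 206]
[[260.10654876 248.06424995]
 [265.72909656 248.0636945 ]
 [280.72020605 248.06465377]
 [295.7112539  248.06916316]
 [301.33374671 248.07176955]
 [258.10109705 263.724027  ]
 [264.30328013 263.72241839]
 [280.83931576 263.72232988]
 [297.37531759 263.72835241]
 [303.57747044 263.73218643]]
```

```bash
python3 - <<'E'
from h import *
s=bot.get_state();P=pose('wrist',s);R=Ro.from_rotvec(s['tcp_rot']).as_matrix()
for x in (.011,0,-.011):
  print(x,[(z,*np.round(proj('wrist',[s['tool_pos']+R@[x/1,0,z/1e3]],P)[0],0)) for z in (8,0,-5,-11,-20,-30)])
im=cv2.imread('pics/w5.png')
print(im[240:300:3,270].sum(1),im[240:300:3,290].sum(1))
cv2.imwrite('pics/c5.png',cv2.resize(im[200:320,200:360],None,fx=4,fy=4,interpolation=cv2.INTER_CUBIC))
E
```

```text
0.011 [(8, np.float64(281.0), np.float64(229.0)), (0, np.float64(281.0), np.float64(234.0)), (-5, np.float64(281.0), np.float64(238.0)), (-11, np.float64(281.0), np.float64(243.0)), (-20, np.float64(281.0), np.float64(250.0)), (-30, np.float64(281.0), np.float64(260.0))]
0 [(8, np.float64(281.0), np.float64(248.0)), (0, np.float64(281.0), np.float64(254.0)), (-5, np.float64(281.0), np.float64(258.0)), (-11, np.float64(281.0), np.float64(264.0)), (-20, np.float64(281.0), np.float64(272.0)), (-30, np.float64(281.0), np.float64(283.0))]
-0.011 [(8, np.float64(281.0), np.float64(267.0)), (0, np.float64(281.0), np.float64(274.0)), (-5, np.float64(281.0), np.float64(278.0)), (-11, np.float64(281.0), np.float64(284.0)), (-20, np.float64(281.0), np.float64(294.0)), (-30, np.float64(281.0), np.float64(305.0))]
[207 211 209 212 206 175 143 186 234 231 228 228 228 230 225 235 225 222
 221 227] [295 291 290 293 295 296 292 245 230 234 231 233 231 228 231 225 223 229
 225 222]
```

View pics/c5.png

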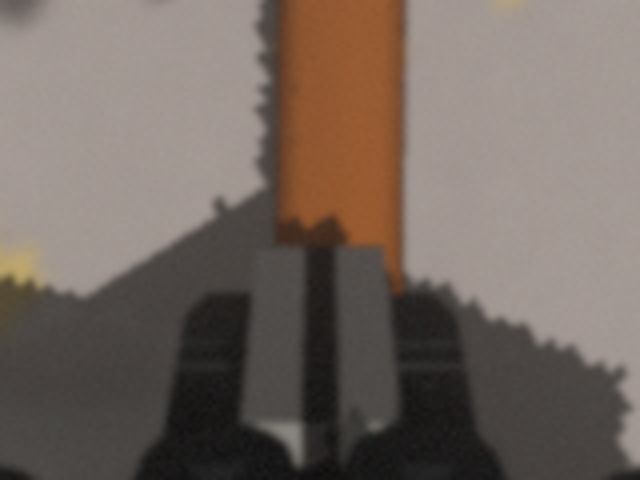

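The pads have shut above the handle: their tips show at row 262. From two openings of the fingers, the tips work out to lie about 30 mm behind the TCP, not 8 mm ahead as stated. I'll open, descend in small steps, and watch the force.

Request:
send_rows:
  targets:
    - {"tx": 0,"ty": 0,"tz": 0,"wx": 0,"wy": 0,"wz": 0,"claw": 0.2}
    - {"tx": 0,"ty": 0,"tz": 0,"wx": 0,"wy": 0,"wz": 0,"claw": 0.2}
    - {"tx": 0,"ty": 0,"tz": 0,"wx": 0,"wy": 0,"wz": 0,"claw": 0.2}
    - {"tx": 0.005,"ty": 0,"tz": 0.01,"wx": 0,"wy": 0,"wz": 0,"claw": 0.2}
    - {"tx": 0.005,"ty": 0,"tz": 0.015,"wx": 0,"wy": 0,"wz": 0,"claw": 0.2}

```text
time: 3.78
tool_pos: [0.4305, 0.3192, 0.0073]
tcp_rot: [-2.56, -1.435, -0.445]
ft_force: [0.3, 0.1, 0.3]
width: 0.0514
gripper_force: 0.0
```

Request:
send_rows:
  targets:
    - {"tx": 0.002,"ty": 0,"tz": 0.005,"wx": 0,"wy": 0,"wz": 0,"claw": 0.2}
    - {"tx": 0.003,"ty": 0,"tz": 0.01,"wx": 0,"wy": 0,"wz": 0,"claw": 0.2}
    - {"tx": 0.005,"ty": 0,"tz": 0.015,"wx": 0,"wy": 0,"wz": 0,"claw": 0.2}
    - {"tx": 0.006,"ty": 0,"tz": 0.02,"wx": 0,"wy": 0,"wz": 0,"claw": 0.2}
    - {"tx": 0.006,"ty": 0,"tz": 0.02,"wx": 0,"wy": 0,"wz": 0,"claw": 0.2}

```text
time: 4.2
tool_pos: [0.4321, 0.3222, 0.0019]
tcp_rot: [-2.56, -1.436, -0.444]
ft_force: [-1.5, -0.0, -0.6]
width: 0.0516
gripper_force: 0.0
```

```bash
python3 - <<'E'
from h import *
s=bot.get_state();print(s['tool_pos'],s['ft_force'],s['width'],s['time'])
# where do the visible tips stand? project assumed tips on side camera
R=Ro.from_rotvec(s['tcp_rot']).as_matrix()
go([.4316,.317,-.018],frame(58.5,20))
E
```

```text
[0.43207846 0.32221121 0.0019032 ] [-1.53692664 -0.04613279 -0.60958977] 0.05155866027449151 4.2
t [-0.0372  0.008   0.0571] w [-0.0009  0.0005  0.    ]
```

No contact, with the nominal tips below the table, which confirms the tips really sit about 30 mm further back. I continue down to TCP z ≈ -0.021.

```bash
python3 - <<'E'
from h import *
go([.4369,.326,-.020],frame(58.5,20))
E
```

```text
t [-0.0067  0.0075  0.0751] w [-0.0009  0.0005  0.    ]
```

Request:
send_rows:
  targets:
    - {"tx": -0.003,"ty": 0.004,"tz": 0.02,"wx": 0,"wy": 0,"wz": 0,"claw": 0.2}
    - {"tx": -0.005,"ty": 0.007,"tz": 0.04,"wx": 0,"wy": 0,"wz": 0,"claw": 0.2}
    - {"tx": -0.007,"ty": 0.007,"tz": 0.055,"wx": 0,"wy": 0,"wz": 0,"claw": 0.2}
    - {"tx": -0.007,"ty": 0.007,"tz": 0.07,"wx": 0,"wy": 0,"wz": 0,"claw": 0.2}
    - {"tx": -0.007,"ty": 0.007,"tz": 0.075,"wx": 0,"wy": 0,"wz": 0,"claw": 0.2}

```text
time: 4.62
tool_pos: [0.4364, 0.3258, -0.021]
tcp_rot: [-2.56, -1.435, -0.442]
ft_force: [-0.9, 0.8, -0.3]
width: 0.0515
gripper_force: 0.0
```

Request:
send_rows:
  targets:
    - {"tx": 0,"ty": 0,"tz": 0,"wx": 0,"wy": 0,"wz": 0,"claw": -1}
    - {"tx": 0,"ty": 0,"tz": 0,"wx": 0,"wy": 0,"wz": 0,"claw": -1}
    - {"tx": 0,"ty": 0,"tz": 0,"wx": 0,"wy": 0,"wz": 0,"claw": -1}
    - {"tx": 0,"ty": 0,"tz": 0,"wx": 0,"wy": 0,"wz": 0,"claw": -1}
    - {"tx": 0,"ty": 0,"tz": 0,"wx": 0,"wy": 0,"wz": 0,"claw": -1}

```text
time: 5.03
tool_pos: [0.4372, 0.3261, -0.0189]
tcp_rot: [-2.56, -1.436, -0.446]
ft_force: [-1.8, -0.3, 2.3]
width: 0.0135
gripper_force: 91.2
```

Gripped at 13.5 mm, where the handle is 16 mm wide: it is probably held high on a rounded handle. I'll regrip about 5 mm deeper.

Request:
send_rows:
  targets:
    - {"tx": 0,"ty": 0,"tz": 0,"wx": 0,"wy": 0,"wz": 0,"claw": 0}
    - {"tx": 0,"ty": 0,"tz": 0,"wx": 0,"wy": 0,"wz": 0,"claw": 0}
    - {"tx": 0.003,"ty": 0,"tz": 0.007,"wx": 0,"wy": 0,"wz": 0,"claw": 0}
    - {"tx": 0.006,"ty": 0,"tz": 0.015,"wx": 0,"wy": 0,"wz": 0,"claw": 0}
    - {"tx": 0.006,"ty": 0,"tz": 0.018,"wx": 0,"wy": 0,"wz": 0,"claw": 0}

```text
time: 5.45
tool_pos: [0.4386, 0.3291, -0.0245]
tcp_rot: [-2.56, -1.435, -0.444]
ft_force: [0.5, -0.4, -0.5]
width: 0.0428
gripper_force: 0.0
```

Request:
send_rows:
  targets:
    - {"tx": 0,"ty": 0,"tz": 0,"wx": 0,"wy": 0,"wz": 0,"claw": -1}
    - {"tx": 0,"ty": 0,"tz": 0,"wx": 0,"wy": 0,"wz": 0,"claw": -1}
    - {"tx": 0,"ty": 0,"tz": 0,"wx": 0,"wy": 0,"wz": 0,"claw": -1}
    - {"tx": 0,"ty": 0,"tz": 0,"wx": 0,"wy": 0,"wz": 0,"claw": -1}
    - {"tx": 0,"ty": 0,"tz": 0,"wx": 0,"wy": 0,"wz": 0,"claw": -1}

```text
time: 5.87
tool_pos: [0.4391, 0.3292, -0.0234]
tcp_rot: [-2.56, -1.435, -0.446]
ft_force: [0.4, 0.2, 3.6]
width: 0.0138
gripper_force: 90.1
```

Request:
send_rows:
  targets:
    - {"tx": 0.02,"ty": 0,"tz": -0.06,"wx": 0,"wy": 0,"wz": 0,"claw": -1}
    - {"tx": 0.05,"ty": 0,"tz": -0.14,"wx": 0,"wy": 0,"wz": 0,"claw": -1}
    - {"tx": 0.09,"ty": 0,"tz": -0.24,"wx": 0,"wy": 0,"wz": 0,"claw": -1}
    - {"tx": 0.13,"ty": 0,"tz": -0.34,"wx": 0,"wy": 0,"wz": 0,"claw": -1}
    - {"tx": 0.15,"ty": 0,"tz": -0.4,"wx": 0,"wy": 0,"wz": 0,"claw": -1}

```text
time: 6.28
tool_pos: [0.4406, 0.3305, 0.1075]
tcp_rot: [-2.559, -1.436, -0.449]
ft_force: [0.4, -0.5, -0.6]
width: 0.0141
gripper_force: 89.3
```

Request:
send_rows:
  targets:
    - {"tx": 0,"ty": 0,"tz": 0,"wx": 0,"wy": 0,"wz": 0,"claw": -1}
    - {"tx": 0,"ty": 0,"tz": 0,"wx": 0,"wy": 0,"wz": 0,"claw": -1}
    - {"tx": 0,"ty": 0,"tz": 0,"wx": 0,"wy": 0,"wz": 0,"claw": -1}
    - {"tx": 0,"ty": 0,"tz": 0,"wx": 0,"wy": 0,"wz": 0,"claw": -1}
    - {"tx": 0,"ty": 0,"tz": 0,"wx": 0,"wy": 0,"wz": 0,"claw": -1}

```text
time: 6.7
tool_pos: [0.439, 0.3295, 0.1015]
tcp_rot: [-2.561, -1.435, -0.439]
ft_force: [-0.4, 0.4, -1.0]
width: 0.014
gripper_force: 89.3
```

```bash
python3 - <<'E'
from h import *
np.set_printoptions(precision=4,suppress=True,linewidth=150)
s=bot.get_state();print(s['tool_pos'],s['tcp_rot'],s['width'],s['gripper_force'],s['ft_force'],s['wrist_torque'])
im,P=snap('wrist','w6');h=cv2.cvtColor(im,cv2.COLOR_RGB2HSV)
m=cv2.inRange(h,(5,120,60),(18,255,255));c=max(cv2.findContours(m,0,2)[0],key=cv2.contourArea);b=cv2.boxPoints(cv2.minAreaRect(c));print(b)
R=Ro.from_rotvec(s['tcp_rot']).as_matrix()
# predicted: handle centre when gripped = (.4316,.317,.010) with TCP (.4391,.3292,-.0234)
Rg=Ro.from_rotvec([-2.56,-1.435,-.446]).as_matrix()
y=np.radians(58.5);u=np.array([np.cos(y),np.sin(y),0]);
L=lambda d,z=.010:Rg.T@(np.array([.4316,.317,z])+d*u-np.array([.4391,.3292,-.0234]))
for d in (.055,.125): print('tool frame',L(d))
print('pred front/tip px',proj('wrist',[s['tool_pos']+R@L(d) for d in (.055,.125)],P),'top',proj('wrist',[s['tool_pos']+R@L(.055,.02)],P))
g=im.sum(2).astype(int);
for v in range(5,150,12): print(v,g[v,240:320:3])
a=optics.grab_frame('side');sc=optics.grab_frame('scene')
cv2.imwrite('pics/side6.png',a[:,:,::-1]);cv2.imwrite('pics/scene6.png',sc[:,:,::-1])
print('side pred',proj('side',[s['tool_pos']+R@L(d) for d in (-.055,.055,.125)]))
print('scene pred',proj('scene',[s['tool_pos']+R@L(d) for d in (-.055,.055,.125)]))
for n,i in(('side',a),('scene',sc)):
    m=cv2.inRange(cv2.cvtColor(i,cv2.COLOR_RGB2HSV),(5,120,60),(18,255,255));q=proj(n,[s['tool_pos']+R@L(0)])[0].astype(int)
    m2=np.zeros_like(m);m2[q[1]-40:q[1]+40,q[0]-40:q[0]+40]=m[q[1]-40:q[1]+40,q[0]-40:q[0]+40]
    c=max(cv2.findContours(m2,0,2)[0],key=cv2.contourArea);print(n,cv2.boxPoints(cv2.minAreaRect(c)))
E
```

```text
[0.439  0.3295 0.1015] [-2.5606 -1.4354 -0.4385] 0.013962079659655525 89.34610962867737 [-0.4062  0.3811 -1.0392] [-0.2036  0.1363  0.0073]
[[260. 163.]
 [300. 163.]
 [300. 396.]
 [260. 396.]]
tool frame [ 0.0496 -0.0001 -0.0176]
tool frame [0.1154 0.     0.0063]
pred front/tip px [[280.7972 164.44  ]
 [281.0688   2.4735]] top [[280.7737 160.2008]]
5 [480 485 477 478 482 482 481 483 477 478 437 223 211 212 208 207 216 463 491 498 537 560 546 520 496 495 514]
17 [479 477 478 479 480 481 483 480 481 477 438 220 208 210 211 206 227 457 474 472 476 481 477 481 486 476 483]
29 [486 478 480 486 484 483 481 476 478 481 438 224 215 211 216 213 229 456 476 474 476 475 476 474 481 484 478]
41 [482 483 482 480 485 485 481 482 481 483 444 220 214 214 206 219 229 473 487 481 478 475 483 475 479 476 480]
53 [480 482 483 482 475 479 478 476 483 479 445 225 215 213 222 215 226 466 483 481 485 485 482 480 486 491 493]
65 [481 482 478 483 478 484 480 478 478 480 437 217 215 213 224 221 236 470 482 487 485 490 486 484 489 490 487]
77 [479 479 480 478 485 486 484 481 489 488 439 221 215 221 212 218 231 
[... 321 characters left out ...]
215 221 219 225 240 462 481 481 480 483 486 484 485 481 491]
125 [478 480 431 242 226 260 452 481 478 482 438 220 217 227 230 224 242 465 487 490 485 486 483 492 497 499 496]
137 [476 475 376 229 227 271 461 482 481 483 429 232 218 220 226 226 250 473 482 479 481 483 483 477 480 479 476]
149 [477 476 357 224 228 233 431 481 485 480 410 238 220 228 225 229 249 465 491 479 481 482 486 480 485 482 478]
side pred [[348.6726 258.4299]
 [319.089  285.6531]
 [297.7739 305.2651]]
scene pred [[156.4904 188.4474]
 [155.47   170.76  ]
 [154.8957 160.8599]]
side [[316.131  280.7253]
 [335.1949 263.1278]
 [341.4824 269.9393]
 [322.4185 287.5368]]
scene [[152. 167.]
 [159. 167.]
 [159. 190.]
 [152. 190.]]
```

The tool is held just as predicted: front end of the handle at (281,163), blade along column ~281, tip in the tool frame at (0.115, 0, 0.006). Next I plan the insertion poses.

```bash
cat >> h.py <<'E'
O=np.array([.606,.0605,0]);YAW=4.3;TIP=np.array([.1154,0,.0063])
def cw(x,y,z):
    c,s=np.cos(np.radians(YAW)),np.sin(np.radians(YAW));return O+[c*x-s*y,s*x+c*y,z]
def pry(phi,xt=-29.5,gap=0.,back=0.,up=0.):
    """TCP pose: blade at phi deg down with underside gap mm over rim, tip at x=xt mm, withdrawn back mm"""
    f=np.radians(phi);z=55+gap+1.75/np.cos(f)-(xt+50)*np.tan(f)
    R=frame(YAW,20-phi);p=cw((xt-back*np.cos(f))/1e3,0,(z+back*np.sin(f)+up)/1e3)
    return p-R@TIP,R
E
python3 - <<'E'
from h import *
np.set_printoptions(precision=4,suppress=True)
p,R=pry(33,gap=1.5,back=45,up=15);print(p);go(p,R)
E
```

```text
[0.4282 0.0471 0.1169]
t [-0.7588  0.458  -0.3252] w [-0.0099 -0.0836  0.1525]
```

Request:
send_rows:
  targets:
    - {"tx": -0.05,"ty": 0.03,"tz": -0.05,"wx": -0.001,"wy": -0.009,"wz": 0.016,"claw": -1}
    - {"tx": -0.13,"ty": 0.08,"tz": -0.12,"wx": -0.002,"wy": -0.018,"wz": 0.032,"claw": -1}
    - {"tx": -0.23,"ty": 0.14,"tz": -0.2,"wx": -0.003,"wy": -0.027,"wz": 0.048,"claw": -1}
    - {"tx": -0.33,"ty": 0.2,"tz": -0.26,"wx": -0.004,"wy": -0.036,"wz": 0.064,"claw": -1}
    - {"tx": -0.42,"ty": 0.26,"tz": -0.3,"wx": -0.005,"wy": -0.045,"wz": 0.08,"claw": -1}

```text
time: 7.27
tool_pos: [0.4293, 0.1605, 0.1478]
tcp_rot: [-2.961, -0.787, -0.029]
ft_force: [1.3, -0.8, -1.3]
width: 0.0138
gripper_force: 89.3
```

```bash
python3 - <<'E'
from h import *
p,R=pry(33,gap=1.5,back=45,up=15);go(p,R);s=bot.get_state();print(s['tool_pos'],s['joint_positions'])
E
```

```text
t [-0.194   0.3326  0.0723] w [-0.0043 -0.039   0.0718]
[0.42926445 0.16052617 0.14775427] [ 0.22001639 -0.32437696  1.71421032  0.07967133  1.73524631  1.28498268]
```

Request:
send_rows:
  targets:
    - {"tx": -0.04,"ty": 0.06,"tz": 0.0,"wx": -0.001,"wy": -0.009,"wz": 0.016,"claw": -1}
    - {"tx": -0.09,"ty": 0.14,"tz": 0.02,"wx": -0.002,"wy": -0.018,"wz": 0.032,"claw": -1}
    - {"tx": -0.13,"ty": 0.22,"tz": 0.04,"wx": -0.003,"wy": -0.027,"wz": 0.048,"claw": -1}
    - {"tx": -0.17,"ty": 0.29,"tz": 0.06,"wx": -0.004,"wy": -0.036,"wz": 0.064,"claw": -1}
    - {"tx": -0.19,"ty": 0.33,"tz": 0.07,"wx": -0.004,"wy": -0.039,"wz": 0.071,"claw": -1}

```text
time: 7.68
tool_pos: [0.4293, 0.0479, 0.1136]
tcp_rot: [3.11, 0.122, -0.363]
ft_force: [0.5, 0.3, -1.6]
width: 0.0136
gripper_force: 89.3
```

Request:
send_rows:
  targets:
    - {"tx": 0,"ty": 0,"tz": 0,"wx": 0,"wy": 0,"wz": 0,"claw": -1}
    - {"tx": 0,"ty": 0,"tz": 0,"wx": 0,"wy": 0,"wz": 0,"claw": -1}
    - {"tx": 0,"ty": 0,"tz": 0,"wx": 0,"wy": 0,"wz": 0,"claw": -1}
    - {"tx": 0,"ty": 0,"tz": 0,"wx": 0,"wy": 0,"wz": 0,"claw": -1}
    - {"tx": 0,"ty": 0,"tz": 0,"wx": 0,"wy": 0,"wz": 0,"claw": -1}

```text
time: 8.1
tool_pos: [0.4294, 0.0506, 0.1161]
tcp_rot: [3.113, 0.135, -0.353]
ft_force: [0.6, -0.3, -1.6]
width: 0.0138
gripper_force: 89.3
```

```bash
python3 - <<'E'
from h import *
np.set_printoptions(precision=4,suppress=True)
im,P=snap('wrist','w7');s=bot.get_state();p,R=pry(33,gap=1.5,back=45,up=15);print(s['tool_pos'],p,s['joint_positions']);go(p,R)
h=cv2.cvtColor(im,cv2.COLOR_RGB2HSV)
m=cv2.inRange(h,(3,120,80),(18,255,255));n,l,st,c=cv2.connectedComponentsWithStats(m)
R0=Ro.from_rotvec(s['tcp_rot']).as_matrix()
print('pred tip',proj('wrist',[s['tool_pos']+R0@TIP],P),'pred tab',proj('wrist',[cw(-.029,0,.057)],P),'rim',proj('wrist',[cw(-.05,0,.055)],P))
for i in range(1,n):
    if st[i,4]>40: print(st[i],c[i],cast('wrist',[c[i]],.057,P))
E

```

```text
[0.4293 0.0505 0.116 ] [0.4282 0.0471 0.1169] [ 0.0435 -0.1368  1.6253 -0.0063  1.8791  1.5268]
t [-0.005   0.011  -0.0017] w [-0.0002 -0.0001  0.0018]
pred tip [[281.6394  -0.1941]] pred tab [[293.3244 -99.9648]] rim [[291.8018 -40.1931]]
[106 125  18  21 214] [114.2897 135.4626] [[0.462  0.1526 0.057 ]]
[ 260  163   41  178 4470] [281.2678 234.6575] [[0.4001 0.0479 0.057 ]]
[260 364  19  34 477] [268.3333 380.8218] [[0.2394 0.0455 0.057 ]]
[ 28 388  14  11  50] [ 33.74 392.74] [[0.2053 0.2597 0.057 ]]
[  0 390  24  28 214] [  7.5888 403.8879] [[0.1865 0.2875 0.057 ]]
```

View pics/w7.png

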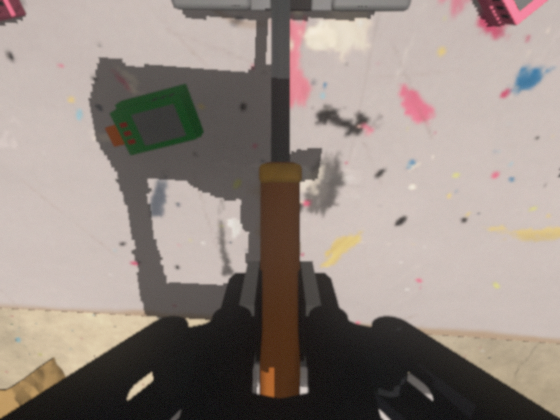

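The view shows the blade along column 281 aimed at the compressor front edge at the top (180–405, row 5, middle 292). The blade is about 3 mm to the left of the slot line, matching the prediction. I'll correct that and insert.

```bash
python3 - <<'E'
from h import *
for b,u in((45,4),(25,1),(12,0),(0,0)): go(*pry(33,gap=1.5,back=b,up=u))
E

```

```text
t [0.0032 0.0111 0.034 ] w [-0.0002 -0.0001  0.0018]
t [0.0681 0.0119 0.0666] w [-0.0002 -0.0001  0.0018]
t [0.1095 0.0123 0.0847] w [-0.0002 -0.0001  0.0018]
t [0.1471 0.0128 0.0984] w [-0.0002 -0.0001  0.0018]
```

Request:
send_rows:
  targets:
    - {"tx": 0.0,"ty": 0.006,"tz": 0.015,"wx": 0,"wy": 0,"wz": 0.001,"claw": -1}
    - {"tx": 0.003,"ty": 0.011,"tz": 0.034,"wx": 0,"wy": 0,"wz": 0.002,"claw": -1}
    - {"tx": 0.025,"ty": 0.011,"tz": 0.045,"wx": 0,"wy": 0,"wz": 0.002,"claw": -1}
    - {"tx": 0.047,"ty": 0.012,"tz": 0.056,"wx": 0,"wy": 0,"wz": 0.002,"claw": -1}
    - {"tx": 0.068,"ty": 0.012,"tz": 0.067,"wx": 0,"wy": 0,"wz": 0.002,"claw": -1}

```text
time: 8.57
tool_pos: [0.4453, 0.0476, 0.0904]
tcp_rot: [3.112, 0.112, -0.356]
ft_force: [0.6, 0.8, -0.8]
width: 0.0136
gripper_force: 89.3
```

Request:
send_rows:
  targets:
    - {"tx": 0,"ty": 0,"tz": 0,"wx": 0,"wy": 0,"wz": 0,"claw": -1}
    - {"tx": 0,"ty": 0,"tz": 0,"wx": 0,"wy": 0,"wz": 0,"claw": -1}
    - {"tx": 0,"ty": 0,"tz": 0,"wx": 0,"wy": 0,"wz": 0,"claw": -1}
    - {"tx": 0,"ty": 0,"tz": 0,"wx": 0,"wy": 0,"wz": 0,"claw": -1}
    - {"tx": 0,"ty": 0,"tz": 0,"wx": 0,"wy": 0,"wz": 0,"claw": -1}

```text
time: 8.98
tool_pos: [0.4449, 0.0476, 0.0915]
tcp_rot: [3.112, 0.112, -0.355]
ft_force: [0.3, 0.1, -1.0]
width: 0.0141
gripper_force: 89.3
```

```bash
python3 - <<'E'
from h import *
np.set_printoptions(precision=4,suppress=True)
s=bot.get_state();R0=Ro.from_rotvec(s['tcp_rot']).as_matrix()
c,q=np.cos(np.radians(YAW)),np.sin(np.radians(YAW));t=s['tool_pos']+R0@TIP-O
print('tip in c-frame',c*t[0]+q*t[1],-q*t[0]+c*t[1],t[2],s['ft_force'])
for b in(12,0): go(*pry(33,gap=1.5,back=b),s)
im=optics.grab_frame('wrist');P=pose('wrist',s)
# front edge of compressor top in wrist picture: brightness along columns
g=im.sum(2).astype(int)
for u in (200,240,340,380): print(u,g[0:80:3,u])
print(proj('wrist',[cw(-.07,y,z) for z in(.056,0) for y in(.06,.01,-.01,-.06)],P), proj('wrist',[cw(-.029,y,.057) for y in(.007,-.007)],P))
E

```

```text
tip in c-frame -0.05056175977537634 -0.0010882463582314868 0.059407522648819426 [ 0.3294  0.1464 -0.9739]
t [ 0.0414 -0.0027  0.0165] w [-0.0002  0.     -0.0004]
t [ 0.079  -0.0028  0.0302] w [-0.0002  0.     -0.0004]
200 [409 408 409 402 406 395 397 401 399 405 400 403 399 400 403 373 310 522
 574 576 577 572 571 525 263 257 256]
240 [408 410 415 407 412 410 418 409 412 407 407 410 401 405 397 403 388 369
 525 529 555 576 577 579 433 264 256]
340 [418 421 420 417 416 419 418 419 420 415 416 415 423 424 418 361 281 604
 660 662 664 662 666 667 666 662 655]
380 [413 415 412 414 410 403 402 405 409 408 407 412 416 410 399 344 384 576
 579 577 581 581 581 583 586 585 583]
[[150.046   48.1413]
 [257.6119  48.3587]
 [300.5028  48.2307]
 [408.2476  47.3691]
 [178.695   36.3419]
 [262.5207  36.436 ]
 [295.9921  36.3333]
 [379.929   35.7236]] [[261.3166 -63.3327]
 [296.0294 -63.4581]]
```

The compressor front edge is predicted at row 48 and seen at rows 45–50, so the alignment is good to about a millimetre. I insert.

Request:
send_rows:
  targets:
    - {"tx": 0.015,"ty": -0.003,"tz": 0.006,"wx": 0,"wy": 0,"wz": 0,"claw": -1}
    - {"tx": 0.03,"ty": -0.003,"tz": 0.012,"wx": 0,"wy": 0,"wz": 0,"claw": -1}
    - {"tx": 0.046,"ty": -0.003,"tz": 0.018,"wx": 0,"wy": 0,"wz": 0,"claw": -1}
    - {"tx": 0.062,"ty": -0.003,"tz": 0.024,"wx": 0,"wy": 0,"wz": 0,"claw": -1}
    - {"tx": 0.079,"ty": -0.003,"tz": 0.03,"wx": 0,"wy": 0,"wz": 0,"claw": -1}

```text
time: 9.45
tool_pos: [0.4662, 0.0501, 0.0766]
tcp_rot: [3.112, 0.112, -0.356]
ft_force: [0.4, -0.4, -1.6]
width: 0.0135
gripper_force: 89.3
```

Request:
send_rows:
  targets:
    - {"tx": 0,"ty": 0,"tz": 0,"wx": 0,"wy": 0,"wz": 0,"claw": -1}
    - {"tx": 0,"ty": 0,"tz": 0,"wx": 0,"wy": 0,"wz": 0,"claw": -1}
    - {"tx": 0,"ty": 0,"tz": 0,"wx": 0,"wy": 0,"wz": 0,"claw": -1}
    - {"tx": 0,"ty": 0,"tz": 0,"wx": 0,"wy": 0,"wz": 0,"claw": -1}
    - {"tx": 0,"ty": 0,"tz": 0,"wx": 0,"wy": 0,"wz": 0,"claw": -1}

```text
time: 9.87
tool_pos: [0.4658, 0.05, 0.0773]
tcp_rot: [3.112, 0.112, -0.355]
ft_force: [0.2, 0.3, -2.0]
width: 0.014
gripper_force: 89.3
```

```bash
cat >> h.py <<'E'
def tipc(s=None):
    s=s or bot.get_state();R0=Ro.from_rotvec(s['tcp_rot']).as_matrix();t=s['tool_pos']+R0@TIP
    r=Ro.from_euler('z',-YAW,degrees=True).as_matrix();b=R0@[.94,0,.342]
    print('tip c-frame mm',np.round(r@(t-O)*1e3,1),'phi',np.round(np.degrees(np.arcsin(-b[2])),1),'ft',np.round(s['ft_force'],1),'tau',np.round(s['wrist_torque'],2),'t',s['time'])
E
python3 - <<'E'
from h import *
tipc()
for f in(25,17,10,3,-4,-10): go(*pry(f,gap=0))
E

```

```text
tip c-frame mm [-29.6  -0.2  45.2] phi 33.0 ft [ 0.2  0.3 -2. ] tau [-0.01 -0.16  0.03] t 9.8667
t [-0.0005  0.0003  0.0467] w [-0.0002  0.0223 -0.0005]
t [0.0055 0.0003 0.0894] w [-0.0001  0.0445 -0.0005]
t [0.0168 0.0004 0.1261] w [-0.0001  0.064  -0.0005]
t [0.0336 0.0004 0.1611] w [-0.0001  0.0834 -0.0005]
t [0.0555 0.0003 0.1935] w [-0.      0.1028 -0.0005]
t [0.0781 0.0003 0.2186] w [-0.      0.1195 -0.0005]
```

Request:
send_rows:
  targets:
    - {"tx": 0,"ty": 0,"tz": 0.023,"wx": 0,"wy": 0.011,"wz": 0,"claw": -1}
    - {"tx": 0,"ty": 0,"tz": 0.047,"wx": 0,"wy": 0.022,"wz": 0,"claw": -1}
    - {"tx": 0.002,"ty": 0,"tz": 0.068,"wx": 0,"wy": 0.033,"wz": 0,"claw": -1}
    - {"tx": 0.0055,"ty": 0,"tz": 0.089,"wx": 0,"wy": 0.0445,"wz": 0,"claw": -1}
    - {"tx": 0.011,"ty": 0,"tz": 0.108,"wx": 0,"wy": 0.054,"wz": 0,"claw": -1}

```text
time: 10.28
tool_pos: [0.4615, 0.0498, 0.0447]
tcp_rot: [-3.13, -0.113, -0.181]
ft_force: [0.8, 0.4, -2.0]
width: 0.014
gripper_force: 89.4
```

```bash
python3 - <<'E'
from h import *
tipc()
for f in(10,6,3,0,-4,-8): go(*pry(f,gap=0))
E

```

```text
tip c-frame mm [-29.6  -0.2  51.8] phi 13.4 ft [ 0.8  0.4 -2. ] tau [0.03 0.06 0.  ] t 10.2833
t [0.0002 0.0004 0.0182] w [-0.      0.0094 -0.0005]
t [0.0018 0.0004 0.0403] w [ 0.      0.0205 -0.0005]
t [0.0043 0.0004 0.0568] w [ 0.      0.0289 -0.0005]
t [0.0077 0.0004 0.0732] w [ 0.      0.0372 -0.0005]
t [0.014  0.0004 0.0947] w [ 0.      0.0483 -0.0005]
t [0.0221 0.0004 0.1157] w [ 0.0001  0.0594 -0.0005]
```

Request:
send_rows:
  targets:
    - {"tx": 0,"ty": 0,"tz": 0.018,"wx": 0,"wy": 0.0095,"wz": 0,"claw": -1}
    - {"tx": 0.002,"ty": 0,"tz": 0.04,"wx": 0,"wy": 0.0205,"wz": 0,"claw": -1}
    - {"tx": 0.004,"ty": 0,"tz": 0.057,"wx": 0,"wy": 0.029,"wz": 0,"claw": -1}
    - {"tx": 0.006,"ty": 0,"tz": 0.065,"wx": 0,"wy": 0.033,"wz": 0,"claw": -1}
    - {"tx": 0.0075,"ty": 0,"tz": 0.073,"wx": 0,"wy": 0.037,"wz": 0,"claw": -1}

```text
time: 10.7
tool_pos: [0.466, 0.0501, 0.0235]
tcp_rot: [-3.08, -0.111, -0.539]
ft_force: [-3.1, 0.7, 1.5]
width: 0.0137
gripper_force: 89.8
```

```bash
python3 - <<'E'
from h import *
tipc()
for f in(0,-4,-8,-12): go(*pry(f,gap=0))
s=bot.get_state();a=optics.grab_frame('scene');b=optics.grab_frame('side');cv2.imwrite('pics/scene8.png',a[:,:,::-1]);cv2.imwrite('pics/side8.png',b[:,:,::-1])
a0=cv2.imread('pics/scene0.png')[:,:,::-1]
# orange tab: mask centroid in scene before/now, prediction at flush and 12 mm proud
for i in(a0,a):
    m=cv2.inRange(cv2.cvtColor(np.ascontiguousarray(i[195:230,250:285]),cv2.COLOR_RGB2HSV),(3,100,60),(18,255,255));ys,xs=np.nonzero(m);print(len(xs),xs.mean()+250,ys.mean()+195)
print(proj('scene',[cw(-.029,0,.057),cw(-.029,0,.069)]))
E

```

```text
tip c-frame mm [-29.7  -0.2  56.8] phi 0.2 ft [-3.1  0.7  1.5] tau [ 0.01  0.52 -0.  ] t 10.7
t [0.0005 0.0005 0.0014] w [ 0.0001  0.0004 -0.0005]
t [0.0017 0.0005 0.0237] w [ 0.0001  0.0116 -0.0005]
t [0.0048 0.0005 0.046 ] w [ 0.0001  0.0227 -0.0005]
t [0.0098 0.0004 0.068 ] w [ 0.0001  0.0338 -0.0005]
23 265.4782608695652 218.26086956521738
30 266.6333333333333 216.26666666666665
[[265.27212725 216.92365931]
 [265.11112327 212.95186745]]
```

Request:
send_rows:
  targets:
    - {"tx": 0.001,"ty": 0,"tz": 0.012,"wx": 0,"wy": 0.006,"wz": 0,"claw": -1}
    - {"tx": 0.002,"ty": 0,"tz": 0.024,"wx": 0,"wy": 0.012,"wz": 0,"claw": -1}
    - {"tx": 0.003,"ty": 0,"tz": 0.035,"wx": 0,"wy": 0.017,"wz": 0,"claw": -1}
    - {"tx": 0.005,"ty": 0,"tz": 0.046,"wx": 0,"wy": 0.023,"wz": 0,"claw": -1}
    - {"tx": 0.005,"ty": 0,"tz": 0.046,"wx": 0,"wy": 0.023,"wz": 0,"claw": -1}

```text
time: 11.22
tool_pos: [0.4726, 0.0506, 0.0118]
tcp_rot: [-3.028, -0.109, -0.759]
ft_force: [-9.1, -1.5, 6.4]
width: 0.0134
gripper_force: 90.9
```

```bash
cat > tab.py <<'E'
from h import *
def tab():
    r=lambda n,p,P=None:(lambda o,d:(o,d[0]))(*rays(n,[p],P))
    out=[]
    for n,(x0,y0,x1,y1) in(('scene',(250,195,285,230)),('side',(275,195,305,235))):
        i=optics.grab_frame(n);m=cv2.inRange(cv2.cvtColor(np.ascontiguousarray(i[y0:y1,x0:x1]),cv2.COLOR_RGB2HSV),(3,100,60),(18,255,255));ys,xs=np.nonzero(m)
        if len(xs): print(n,len(xs),np.round([xs.mean()+x0,ys.mean()+y0],1),'flush/proud',np.round(proj(n,[cw(-.029,0,.057),cw(-.029,0,.069)]),1).tolist())
E
python3 - <<'E'
from tab import *
tipc();tab()
for f in(-4,-8,-12): go(*pry(f,gap=0))
E

```

```text
tip c-frame mm [-29.1  -0.2  60.7] phi -8.2 ft [-9.1 -1.5  6.4] tau [-0.04  0.34  0.05] t 11.2167
scene 33 [266.1 214.3] flush/proud [[265.3, 216.9], [265.1, 213.0]]
side 27 [286.6 217. ] flush/proud [[286.1, 222.1], [286.1, 218.7]]
t [-0.0038  0.0003 -0.0193] w [ 0.0002 -0.0113 -0.0005]
t [-0.0039  0.0003  0.0032] w [ 0.0002 -0.0002 -0.0004]
t [-0.0021  0.0003  0.0257] w [ 0.0002  0.011  -0.0004]
```

The tab has moved up about 4–5 px (≈12 mm) in both views, so the battery has sprung free. I withdraw the blade straight back, then up.

```bash
python3 - <<'E'
from h import *
s=bot.get_state();R0=Ro.from_rotvec(s['tcp_rot']).as_matrix()
d=cw(-1,0,0)-O
for b,u in((.015,0),(.05,0),(.06,.08)): go(s['tool_pos']+d*b+[0,0,u],R0,s)
# lay-down pose: back at pickup place, tool flat; grip point TCP was (.4391,.3292,-.0234) with tilt 20 yaw 58.5
go(s['tool_pos']+d*.06+[0,0,.08],frame(YAW,20),s)
E

```

```text
t [-0.0441  0.0001 -0.0235] w [0. 0. 0.]
t [-0.1471  0.0005 -0.0784] w [0. 0. 0.]
t [-0.0511  0.0005 -0.3294] w [0. 0. 0.]
t [-0.0511  0.0005 -0.3294] w [ 0.0001 -0.0224 -0.0005]
```

Request:
send_rows:
  targets:
    - {"tx": -0.02,"ty": 0,"tz": -0.01,"wx": 0,"wy": 0,"wz": 0,"claw": -1}
    - {"tx": -0.044,"ty": 0,"tz": -0.023,"wx": 0,"wy": 0,"wz": 0,"claw": -1}
    - {"tx": -0.08,"ty": 0,"tz": -0.043,"wx": 0,"wy": 0,"wz": 0,"claw": -1}
    - {"tx": -0.11,"ty": 0,"tz": -0.06,"wx": 0,"wy": 0,"wz": 0,"claw": -1}
    - {"tx": -0.147,"ty": 0,"tz": -0.078,"wx": 0,"wy": 0,"wz": 0,"claw": -1}

```text
time: 11.73
tool_pos: [0.4493, 0.0503, 0.0099]
tcp_rot: [-3.037, -0.108, -0.733]
ft_force: [1.9, 0.1, 5.5]
width: 0.0142
gripper_force: 89.8
```

```bash
python3 - <<'E'
from tab import *
s=bot.get_state();tipc(s);tab()
# next: rise 90 mm while flattening; then to the pickup place 
R=frame(58.5,20);g=np.array([.4391,.3292,-.0234])
go(s['tool_pos']+[0,0,.1],frame(YAW,20),s)
go(g+[0,0,.10],R,s)
E

```

```text
tip c-frame mm [-51.5   1.2  56.9] phi -7.2 ft [1.9 0.1 5.5] tau [ 0.03 -1.27 -0.1 ] t 11.7333
scene 33 [265.4 214.4] flush/proud [[265.3, 216.9], [265.1, 213.0]]
side 26 [287.1 216.8] flush/proud [[286.1, 222.1], [286.1, 218.7]]
t [ 0.1521  0.0004 -0.2966] w [ 0.0004 -0.0199 -0.0005]
t [ 0.1304 -0.9294 -0.1844] w [ 0.0607 -0.0182 -0.1386]
```

Only about half of that retreat happened. The blade may be touching the rim, or a joint may be near its limit. I check the joints, then raise.

```bash
python3 - <<'E'
from h import *
s=bot.get_state();print(np.round(s['joint_positions'],3),s['ft_force'])
E

```

```text
[ 0.017 -0.856  2.367  0.026  1.158  1.512] [-1.44768625 -0.32847507  6.80083476]
```

Request:
send_rows:
  targets:
    - {"tx": 0.02,"ty": 0,"tz": -0.05,"wx": 0,"wy": -0.002,"wz": 0,"claw": -1}
    - {"tx": 0.04,"ty": 0,"tz": -0.1,"wx": 0,"wy": -0.006,"wz": 0,"claw": -1}
    - {"tx": 0.07,"ty": 0,"tz": -0.16,"wx": 0,"wy": -0.01,"wz": 0,"claw": -1}
    - {"tx": 0.1,"ty": 0,"tz": -0.23,"wx": 0,"wy": -0.015,"wz": 0,"claw": -1}
    - {"tx": 0.13,"ty": 0,"tz": -0.3,"wx": 0,"wy": -0.02,"wz": 0,"claw": -1}

```text
time: 12.25
tool_pos: [0.4406, 0.0501, 0.1049]
tcp_rot: [-3.084, -0.11, -0.527]
ft_force: [-0.2, -0.1, -0.5]
width: 0.0139
gripper_force: 89.3
```

```bash
python3 - <<'E'
from tab import *
s=bot.get_state();print(np.round(s['joint_positions'],3));tipc(s);tab()
im,P=snap('wrist','w9');m=cv2.inRange(cv2.cvtColor(im,cv2.COLOR_RGB2HSV),(5,120,60),(18,255,255));c=max(cv2.findContours(m,0,2)[0],key=cv2.contourArea);print(cv2.boundingRect(c))
R=frame(58.5,20);g=np.array([.4391,.3292,-.0234]);go(g+[0,0,.12],R,s)
E

```

```text
[ 0.024 -0.725  2.095  0.015  1.435  1.524]
tip c-frame mm [-54.7   1.7 137.2] phi 0.6 ft [-0.2 -0.1 -0.5] tau [0.01 0.21 0.02] t 12.25
scene 35 [265.4 214.3] flush/proud [[265.3, 216.9], [265.1, 213.0]]
side 26 [287.1 216.8] flush/proud [[286.1, 222.1], [286.1, 218.7]]
(259, 162, 42, 235)
t [ 0.0489 -0.9282  0.0458] w [ 0.051   0.0016 -0.1423]
```

The tool has not slipped in the hand. I carry it back to its place and lay it down.

Request:
send_rows:
  targets:
    - {"tx": 0.0,"ty": -0.11,"tz": 0,"wx": 0.006,"wy": 0,"wz": -0.017,"claw": -1}
    - {"tx": 0.01,"ty": -0.22,"tz": 0.01,"wx": 0.012,"wy": 0,"wz": -0.034,"claw": -1}
    - {"tx": 0.01,"ty": -0.34,"tz": 0.01,"wx": 0.018,"wy": 0,"wz": -0.051,"claw": -1}
    - {"tx": 0.02,"ty": -0.46,"tz": 0.02,"wx": 0.024,"wy": 0.001,"wz": -0.068,"claw": -1}
    - {"tx": 0.03,"ty": -0.58,"tz": 0.03,"wx": 0.03,"wy": 0.001,"wz": -0.085,"claw": -1}

```text
time: 12.82
tool_pos: [0.4392, 0.2256, 0.0971]
tcp_rot: [-2.842, -0.948, -0.498]
ft_force: [0.3, -1.0, -0.8]
width: 0.0138
gripper_force: 89.3
```

```bash
python3 - <<'E'
from h import *
R=frame(58.5,20);g=np.array([.4391,.3292,-.0234]);go(g+[0,0,.10],R)
E

```

```text
t [ 0.1718 -0.2766  0.1332] w [ 0.0211  0.0007 -0.0564]
```

Request:
send_rows:
  targets:
    - {"tx": 0.05,"ty": -0.08,"tz": 0.03,"wx": 0.006,"wy": 0,"wz": -0.016,"claw": -1}
    - {"tx": 0.1,"ty": -0.16,"tz": 0.07,"wx": 0.012,"wy": 0,"wz": -0.032,"claw": -1}
    - {"tx": 0.14,"ty": -0.23,"tz": 0.1,"wx": 0.017,"wy": 0,"wz": -0.046,"claw": -1}
    - {"tx": 0.172,"ty": -0.277,"tz": 0.133,"wx": 0.021,"wy": 0.001,"wz": -0.056,"claw": -1}
    - {"tx": 0.172,"ty": -0.277,"tz": 0.133,"wx": 0.021,"wy": 0.001,"wz": -0.056,"claw": -1}

```text
time: 13.23
tool_pos: [0.439, 0.3294, 0.0747]
tcp_rot: [-2.564, -1.431, -0.449]
ft_force: [-0.6, 0.3, -1.9]
width: 0.014
gripper_force: 89.3
```

Request:
send_rows:
  targets:
    - {"tx": 0,"ty": 0,"tz": 0,"wx": 0,"wy": 0,"wz": 0,"claw": -1}
    - {"tx": 0,"ty": 0,"tz": 0,"wx": 0,"wy": 0,"wz": 0,"claw": -1}
    - {"tx": 0,"ty": 0,"tz": 0,"wx": 0,"wy": 0,"wz": 0,"claw": -1}
    - {"tx": 0,"ty": 0,"tz": 0,"wx": 0,"wy": 0,"wz": 0,"claw": -1}
    - {"tx": 0,"ty": 0,"tz": 0,"wx": 0,"wy": 0,"wz": 0,"claw": -1}

```text
time: 13.65
tool_pos: [0.4415, 0.3276, 0.0799]
tcp_rot: [-2.568, -1.424, -0.461]
ft_force: [1.0, -0.4, -1.2]
width: 0.0138
gripper_force: 89.3
```

```bash
python3 - <<'E'
from h import *
R=frame(58.5,20);g=np.array([.4391,.3292,-.0230]);s=bot.get_state();print(s['tool_pos'],s['ft_force'])
go(g+[0,0,.02],R,s);go(g,R,s)
E

```

```text
[0.44153243 0.32756613 0.07987085] [ 0.95723245 -0.37635326 -1.20895039]
t [-0.0955 -0.0104  0.2592] w [ 0.0008 -0.0008 -0.0012]
t [-0.1186 -0.0105  0.3217] w [ 0.0008 -0.0008 -0.0012]
```

Request:
send_rows:
  targets:
    - {"tx": -0.025,"ty": -0.005,"tz": 0.07,"wx": 0,"wy": 0,"wz": -0.001,"claw": -1}
    - {"tx": -0.055,"ty": -0.01,"tz": 0.15,"wx": 0.001,"wy": -0.001,"wz": -0.001,"claw": -1}
    - {"tx": -0.085,"ty": -0.01,"tz": 0.23,"wx": 0.001,"wy": -0.001,"wz": -0.001,"claw": -1}
    - {"tx": -0.1,"ty": -0.01,"tz": 0.27,"wx": 0.001,"wy": -0.001,"wz": -0.001,"claw": -1}
    - {"tx": -0.11,"ty": -0.01,"tz": 0.3,"wx": 0.001,"wy": -0.001,"wz": -0.001,"claw": -1}

```text
time: 14.07
tool_pos: [0.438, 0.3288, -0.0187]
tcp_rot: [-2.564, -1.434, -0.444]
ft_force: [0.2, 0.7, -0.9]
width: 0.0135
gripper_force: 89.3
```

```bash
python3 - <<'E'
from h import *
R=frame(58.5,20);g=np.array([.4391,.3292,-.0230]);s=bot.get_state()
go(g,R,s)
E

```

```text
t [-0.0021  0.0025  0.0145] w [-0.0005  0.0007 -0.0002]
```

Request:
send_rows:
  targets:
    - {"tx": 0,"ty": 0,"tz": 0.003,"wx": 0,"wy": 0,"wz": 0,"claw": -1}
    - {"tx": -0.001,"ty": 0,"tz": 0.007,"wx": 0,"wy": 0,"wz": 0,"claw": -1}
    - {"tx": -0.002,"ty": 0,"tz": 0.011,"wx": 0,"wy": 0,"wz": 0,"claw": -1}
    - {"tx": -0.002,"ty": 0,"tz": 0.014,"wx": 0,"wy": 0,"wz": 0,"claw": -1}
    - {"tx": -0.002,"ty": 0,"tz": 0.014,"wx": 0,"wy": 0,"wz": 0,"claw": -1}

```text
time: 14.48
tool_pos: [0.4401, 0.3308, -0.0195]
tcp_rot: [-2.562, -1.435, -0.451]
ft_force: [-0.5, -0.7, -1.0]
width: 0.0139
gripper_force: 89.3
```

Request:
send_rows:
  targets:
    - {"tx": 0,"ty": 0,"tz": 0,"wx": 0,"wy": 0,"wz": 0,"claw": -1}
    - {"tx": 0,"ty": 0,"tz": 0,"wx": 0,"wy": 0,"wz": 0,"claw": -1}
    - {"tx": 0,"ty": 0,"tz": 0,"wx": 0,"wy": 0,"wz": 0,"claw": -1}
    - {"tx": 0,"ty": 0,"tz": 0,"wx": 0,"wy": 0,"wz": 0,"claw": -1}
    - {"tx": 0,"ty": 0,"tz": 0,"wx": 0,"wy": 0,"wz": 0,"claw": -1}

```text
time: 14.9
tool_pos: [0.4395, 0.3305, -0.0206]
tcp_rot: [-2.562, -1.435, -0.448]
ft_force: [-0.6, 0.6, -1.4]
width: 0.0138
gripper_force: 89.3
```

Request:
send_rows:
  targets:
    - {"tx": -0.001,"ty": 0,"tz": 0.004,"wx": 0,"wy": 0,"wz": 0,"claw": -1}
    - {"tx": -0.002,"ty": 0,"tz": 0.007,"wx": 0,"wy": 0,"wz": 0,"claw": -1}
    - {"tx": -0.003,"ty": 0,"tz": 0.009,"wx": 0,"wy": 0,"wz": 0,"claw": -1}
    - {"tx": -0.003,"ty": 0,"tz": 0.01,"wx": 0,"wy": 0,"wz": 0,"claw": -1}
    - {"tx": -0.003,"ty": 0,"tz": 0.01,"wx": 0,"wy": 0,"wz": 0,"claw": -1}

```text
time: 15.32
tool_pos: [0.4397, 0.3308, -0.0233]
tcp_rot: [-2.562, -1.435, -0.449]
ft_force: [-1.1, -1.0, 2.3]
width: 0.0138
gripper_force: 90.1
```

Request:
send_rows:
  targets:
    - {"tx": 0,"ty": 0,"tz": 0,"wx": 0,"wy": 0,"wz": 0,"claw": 0.3}
    - {"tx": 0,"ty": 0,"tz": 0,"wx": 0,"wy": 0,"wz": 0,"claw": 0.3}
    - {"tx": 0,"ty": 0,"tz": 0,"wx": 0,"wy": 0,"wz": 0,"claw": 0.3}
    - {"tx": 0,"ty": 0,"tz": 0,"wx": 0,"wy": 0,"wz": 0,"claw": 0.3}
    - {"tx": 0,"ty": 0,"tz": -0.03,"wx": 0,"wy": 0,"wz": 0,"claw": 0.3}

```text
time: 15.73
tool_pos: [0.4368, 0.3275, -0.0171]
tcp_rot: [-2.563, -1.435, -0.443]
ft_force: [-0.6, 0.3, -0.5]
width: 0.0558
gripper_force: 0.0
```

Request:
send_rows:
  targets:
    - {"tx": 0,"ty": 0,"tz": -0.1,"wx": 0,"wy": 0,"wz": 0,"claw": 0.3}
    - {"tx": 0,"ty": 0,"tz": -0.2,"wx": 0,"wy": 0,"wz": 0,"claw": 0.3}
    - {"tx": 0,"ty": 0,"tz": -0.32,"wx": 0,"wy": 0,"wz": 0,"claw": 0.3}
    - {"tx": 0,"ty": 0,"tz": -0.44,"wx": 0,"wy": 0,"wz": 0,"claw": 0.3}
    - {"tx": 0,"ty": 0,"tz": -0.5,"wx": 0,"wy": 0,"wz": 0,"claw": 0.3}

```text
time: 16.15
tool_pos: [0.4123, 0.2841, 0.1319]
tcp_rot: [-2.561, -1.435, -0.458]
ft_force: [0.3, -0.5, 1.6]
width: 0.0555
gripper_force: 0.0
```

```bash
python3 - <<'E'
from tab import *
s=bot.get_state();print(s['tool_pos'],s['width'],s['time']);tab()
# pose to see the battery squarely: TCP above bay, tool x along world -? keep tool x at yaw; view from height
im,P=snap('wrist','w10');m=cv2.inRange(cv2.cvtColor(im,cv2.COLOR_RGB2HSV),(5,120,60),(18,255,255));c=max(cv2.findContours(m,0,2)[0],key=cv2.contourArea);b=cv2.boxPoints(cv2.minAreaRect(c));print(cast('wrist',b,.02,P))
go(cw(-.045,0,.19),frame(YAW,0),s)
E

```

```text
[0.41230774 0.28406613 0.13186399] 0.05552272250828098 16.15
scene 37 [265.4 214.3] flush/proud [[265.3, 216.9], [265.1, 213.0]]
side 26 [287.1 216.8] flush/proud [[286.1, 222.1], [286.1, 218.7]]
[[0.45334066 0.36862776 0.02      ]
 [0.46611187 0.36081852 0.02      ]
 [0.41027162 0.26989386 0.02      ]
 [0.3977286  0.27758944 0.02      ]]
t [-0.2958  0.8185 -0.3136] w [-0.0262 -0.052   0.149 ]
```

The tool lies flat on the table again, next to its old spot, and the battery is still proud. I move over the battery.

Request:
send_rows:
  targets:
    - {"tx": -0.05,"ty": 0.08,"tz": -0.07,"wx": -0.003,"wy": -0.006,"wz": 0.017,"claw": 0.3}
    - {"tx": -0.08,"ty": 0.18,"tz": -0.15,"wx": -0.006,"wy": -0.012,"wz": 0.034,"claw": 0.3}
    - {"tx": -0.11,"ty": 0.28,"tz": -0.2,"wx": -0.009,"wy": -0.018,"wz": 0.051,"claw": 0.3}
    - {"tx": -0.14,"ty": 0.38,"tz": -0.24,"wx": -0.012,"wy": -0.024,"wz": 0.068,"claw": 0.3}
    - {"tx": -0.17,"ty": 0.48,"tz": -0.27,"wx": -0.015,"wy": -0.03,"wz": 0.085,"claw": 0.3}

```text
time: 16.72
tool_pos: [0.4955, 0.1435, 0.1841]
tcp_rot: [-2.978, -0.718, -0.193]
ft_force: [0.1, 0.2, 0.4]
width: 0.0555
gripper_force: 0.0
```

Request:
send_rows:
  targets:
    - {"tx": 0,"ty": 0,"tz": 0,"wx": 0,"wy": 0,"wz": 0,"claw": 0.3}
    - {"tx": 0,"ty": 0,"tz": 0,"wx": 0,"wy": 0,"wz": 0,"claw": 0.3}
    - {"tx": 0,"ty": 0,"tz": 0,"wx": 0,"wy": 0,"wz": 0,"claw": 0.3}
    - {"tx": 0,"ty": 0,"tz": 0,"wx": 0,"wy": 0,"wz": 0,"claw": 0.3}
    - {"tx": 0,"ty": 0,"tz": 0,"wx": 0,"wy": 0,"wz": 0,"claw": 0.3}

```text
time: 17.13
tool_pos: [0.4941, 0.1454, 0.1837]
tcp_rot: [-2.974, -0.728, -0.196]
ft_force: [-0.1, 0.7, -0.4]
width: 0.0556
gripper_force: 0.0
```

```bash
python3 - <<'E'
from h import *
go(cw(-.045,0,.19),frame(YAW,0))
E

```

```text
t [ 0.0655  0.3632 -0.0271] w [-0.0111 -0.0209  0.0644]
```

Request:
send_rows:
  targets:
    - {"tx": 0.015,"ty": 0.09,"tz": -0.01,"wx": -0.003,"wy": -0.005,"wz": 0.016,"claw": 0.3}
    - {"tx": 0.03,"ty": 0.18,"tz": -0.015,"wx": -0.006,"wy": -0.01,"wz": 0.032,"claw": 0.3}
    - {"tx": 0.05,"ty": 0.27,"tz": -0.02,"wx": -0.009,"wy": -0.016,"wz": 0.048,"claw": 0.3}
    - {"tx": 0.065,"ty": 0.363,"tz": -0.027,"wx": -0.011,"wy": -0.021,"wz": 0.064,"claw": 0.3}
    - {"tx": 0.065,"ty": 0.363,"tz": -0.027,"wx": -0.011,"wy": -0.021,"wz": 0.064,"claw": 0.3}

```text
time: 17.55
tool_pos: [0.5634, 0.0538, 0.1886]
tcp_rot: [3.137, 0.109, -0.005]
ft_force: [-0.3, 0.5, -0.1]
width: 0.0555
gripper_force: 0.0
```

Request:
send_rows:
  targets:
    - {"tx": 0,"ty": 0,"tz": 0,"wx": 0,"wy": 0,"wz": 0,"claw": 0.3}
    - {"tx": 0,"ty": 0,"tz": 0,"wx": 0,"wy": 0,"wz": 0,"claw": 0.3}
    - {"tx": 0,"ty": 0,"tz": 0,"wx": 0,"wy": 0,"wz": 0,"claw": 0.3}
    - {"tx": 0,"ty": 0,"tz": 0,"wx": 0,"wy": 0,"wz": 0,"claw": 0.3}
    - {"tx": 0,"ty": 0,"tz": 0,"wx": 0,"wy": 0,"wz": 0,"claw": 0.3}

```text
time: 17.97
tool_pos: [0.5612, 0.057, 0.1913]
tcp_rot: [-3.139, -0.121, -0.002]
ft_force: [-0.4, 0.5, -1.0]
width: 0.0552
gripper_force: 0.0
```

```bash
cat >> h.py <<'E'
def otabs(n,im,P,z,amin=40):
    m=cv2.inRange(cv2.cvtColor(im,cv2.COLOR_RGB2HSV),(3,120,80),(18,255,255));k,l,st,c=cv2.connectedComponentsWithStats(m)
    for i in range(1,k):
        if st[i,4]>amin: print(st[i],np.round(c[i],1),np.round(cast(n,[c[i]],z,P)[0],4))
E
python3 - <<'E'
from h import *
np.set_printoptions(precision=4,suppress=True,linewidth=160)
s=bot.get_state();print(s['tool_pos'],s['tcp_rot'])
im,P=snap('wrist','w11');np.save('s11.npy',np.r_[s['tool_pos'],s['tcp_rot']])
otabs('wrist',im,P,.069)
print('pred tab',proj('wrist',[cw(-.029,0,.069)],P))
print('pred batt top corners',proj('wrist',[cw(x,y,.069) for x,y in((-.025,.0155),(.025,.0155),(.025,-.0155),(-.025,-.0155))],P))
g=im.sum(2).astype(int)
q=proj('wrist',[cw(0,0,.069)],P)[0].astype(int);print(q)
print('row',g[q[1],q[0]-60:q[0]+60:3]);print('col',g[max(0,q[1]-100):q[1]+90:4,q[0]])
E

```

```text
[0.5612 0.057  0.1913] [-3.1391 -0.1208 -0.002 ]
[270   2  20  21 273] [279.8  12.8] [0.6937 0.0679 0.069 ]
[385 157  17  16 162] [393.4 164.6] [ 0.5914 -0.0325  0.069 ]
[ 64 158  17  11 137] [ 71.7 163.2] [0.5723 0.2267 0.069 ]
[271 171  19  12 222] [280.1 176.5] [0.5746 0.0584 0.069 ]
[   0  260   72   52 1226] [ 33.7 286.7] [0.4574 0.2698 0.069 ]
[161 272  11  13  82] [165.6 278.2] [0.4742 0.1534 0.069 ]
pred tab [[280.4542 173.5307]]
pred batt top corners [[261.478  168.6602]
 [260.6148 104.6959]
 [300.6791 104.7816]
 [299.4571 168.7399]]
[280 137]
row [348 345 348 353 355 357 360 361 371 366 364 350 277 190 133 179 344 345 342 349 342 348 347 352 348 188 154 168 251 339 362 362 368 369 372 366 367 363 373
 372]
col [364 368 371 374 370 367 365 360 363 363 363 365 357 362 356 351 262 107 140 165 305 358 360 351 350 342 343 348 341 336 140 168 241 154 340 322 270 128 119
  98 132 112  96  97  93 464 573 454]
```

The tab is seen at (280,176), predicted (280,174), so the battery stands proud where expected. I descend part way for a second view to fix its height.

Request:
send_rows:
  targets:
    - {"tx": 0,"ty": 0,"tz": 0.06,"wx": 0,"wy": 0,"wz": 0,"claw": 0.3}
    - {"tx": 0,"ty": 0,"tz": 0.14,"wx": 0,"wy": 0,"wz": 0,"claw": 0.3}
    - {"tx": 0,"ty": 0,"tz": 0.2,"wx": 0,"wy": 0,"wz": 0,"claw": 0.3}
    - {"tx": 0,"ty": 0,"tz": 0.24,"wx": 0,"wy": 0,"wz": 0,"claw": 0.3}
    - {"tx": 0,"ty": 0,"tz": 0.24,"wx": 0,"wy": 0,"wz": 0,"claw": 0.3}

```text
time: 18.43
tool_pos: [0.5599, 0.0564, 0.1153]
tcp_rot: [3.139, 0.119, -0.008]
ft_force: [-0.2, -0.9, 0.2]
width: 0.0555
gripper_force: 0.0
```

```bash
python3 - <<'E'
from h import *
np.set_printoptions(precision=4,suppress=True,linewidth=160)
s=bot.get_state();im,P=snap('wrist','w12')
v=np.load('s11.npy');P1=pose('wrist',dict(tool_pos=v[:3],tcp_rot=v[3:]));im1=cv2.imread('pics/w11.png')[:,:,::-1].copy()
otabs('wrist',im,P,.069)
# tab's bounding corners in both
def box(i,lo):
    m=cv2.inRange(cv2.cvtColor(i,cv2.COLOR_RGB2HSV),(3,120,80),(18,255,255));k,l,st,c=cv2.connectedComponentsWithStats(m)
    j=min(range(1,k),key=lambda j:np.hypot(*(c[j]-lo)) if st[j,4]>40 else 1e9);x,y,w,h,_=st[j];return [(x,y+h),(x+w,y+h),c[j],(x,y),(x+w,y)]
A=box(im1,(280,176));B=box(im,proj('wrist',[cw(-.03,0,.068)],P)[0]);print(A,B)
for a,b in zip(A,B):
    o1,d1=rays('wrist',[a],P1);o2,d2=rays('wrist',[b],P);print(tri([(o1,d1[0]),(o2,d2[0])]))
print('expected mid tab',cw(-.029,0,.069))
go(cw(0,0,.09),frame(YAW,0),s);go(cw(0,0,.025),frame(YAW,0),s)
E

```

```text
[414 170  22  21 263] [424.3 180.1] [ 0.5936 -0.0285  0.069 ]
[  1 173  24  14 237] [ 12.6 179.1] [0.5752 0.2194 0.069 ]
[268 192  24  16 354] [279.5 199.4] [0.5748 0.0584 0.069 ]
[132 312  10  15  92] [136.9 318.4] [0.4824 0.1497 0.069 ]
[  0 325  28  35 602] [ 10.3 343.5] [0.4564 0.2372 0.069 ]
[(np.int32(271), np.int32(183)), (np.int32(290), np.int32(183)), array([280.0766, 176.455 ]), (np.int32(271), np.int32(171)), (np.int32(290), np.int32(171))] [(np.int32(268), np.int32(208)), (np.int32(292), np.int32(208)), array([279.4576, 199.3757]), (np.int32(268), np.int32(192)), (np.int32(292), np.int32(192))]
(array([0.5682, 0.0653, 0.0674]), [0.00019226335990878078, 0.00019226335990878585])
(array([0.5695, 0.0499, 0.0679]), [0.0001393191171169154, 0.0001393191171169393])
(array([0.5741, 0.0584, 0.0665]), [3.532361881834729e-05, 3.532361881834362e-05])
(array([0.5773, 0.0661, 0.0625]), [0.00019032861118251467, 0.0001903286111825319])
(array([0.5786, 0.0506, 0.0632]), [0.0001303101155650002, 0.00013031011556501846])
expected mid tab [0.5771 0.0583 0.069 ]
t [ 0.1546 -0.0021  0.0835] w [-0.      0.0008  0.0001]
t [ 0.1557 -0.002   0.3001] w [-0.      0.0008  0.0001]
```

The battery is level, its tab at z≈0.068, about 2–3 mm toward -x within its bay. I go down and grip.

```bash
python3 - <<'E'
from h import *
go(cw(-.003,0,.08),frame(YAW,0));go(cw(-.003,0,.025),frame(YAW,0))
E

```

```text
t [ 0.1417 -0.0022  0.1241] w [-0.      0.0004  0.0001]
t [ 0.1422 -0.0022  0.3075] w [-0.      0.0004  0.0001]
```

Request:
send_rows:
  squeeze: 40
  targets:
    - {"tx": 0.07,"ty": -0.001,"tz": 0.05,"wx": 0,"wy": 0,"wz": 0,"claw": 0.3}
    - {"tx": 0.142,"ty": -0.002,"tz": 0.1,"wx": 0,"wy": 0,"wz": 0,"claw": 0.3}
    - {"tx": 0.142,"ty": -0.002,"tz": 0.15,"wx": 0,"wy": 0,"wz": 0,"claw": 0.3}
    - {"tx": 0.142,"ty": -0.002,"tz": 0.2,"wx": 0,"wy": 0,"wz": 0,"claw": 0.3}
    - {"tx": 0.142,"ty": -0.002,"tz": 0.24,"wx": 0,"wy": 0,"wz": 0,"claw": 0.3}

```text
time: 18.9
tool_pos: [0.605, 0.0602, 0.047]
tcp_rot: [3.139, 0.119, 0.002]
ft_force: [0.9, 0.8, -0.6]
width: 0.0556
gripper_force: 0.0
```

Request:
send_rows:
  targets:
    - {"tx": 0,"ty": 0,"tz": 0.015,"wx": 0,"wy": 0,"wz": 0,"claw": 0.3}
    - {"tx": 0,"ty": 0,"tz": 0.03,"wx": 0,"wy": 0,"wz": 0,"claw": 0.3}
    - {"tx": 0,"ty": 0,"tz": 0.045,"wx": 0,"wy": 0,"wz": 0,"claw": 0.3}
    - {"tx": 0,"ty": 0,"tz": 0.06,"wx": 0,"wy": 0,"wz": 0,"claw": 0.3}
    - {"tx": 0,"ty": 0,"tz": 0.06,"wx": 0,"wy": 0,"wz": 0,"claw": 0.3}

```text
time: 19.32
tool_pos: [0.604, 0.0601, 0.0283]
tcp_rot: [3.139, 0.119, -0.0]
ft_force: [-1.0, -0.1, -0.8]
width: 0.0554
gripper_force: 0.0
```

```bash
python3 - <<'E'
from h import *
s=bot.get_state();print(s['tool_pos'],s['ft_force']);go(cw(-.003,0,.0245),frame(YAW,0),s)
E

```

```text
[0.60395487 0.06007653 0.02834118] [-0.97415526 -0.14517614 -0.78139094]
t [-0.0031 -0.0009  0.0128] w [0.     0.     0.0001]
```

Request:
send_rows:
  targets:
    - {"tx": -0.002,"ty": 0,"tz": 0.006,"wx": 0,"wy": 0,"wz": 0,"claw": 0.3}
    - {"tx": -0.003,"ty": 0,"tz": 0.012,"wx": 0,"wy": 0,"wz": 0,"claw": 0.3}
    - {"tx": -0.003,"ty": -0.001,"tz": 0.012,"wx": 0,"wy": 0,"wz": 0,"claw": -0.4}
    - {"tx": -0.003,"ty": -0.001,"tz": 0.012,"wx": 0,"wy": 0,"wz": 0,"claw": -0.5}
    - {"tx": -0.003,"ty": -0.001,"tz": 0.012,"wx": 0,"wy": 0,"wz": 0,"claw": -0.6}

```text
time: 19.73
tool_pos: [0.6043, 0.0603, 0.0271]
tcp_rot: [3.139, 0.118, 0.005]
ft_force: [-0.7, -0.1, 5.2]
width: 0.0331
gripper_force: 40.2
```

Request:
send_rows:
  targets:
    - {"tx": 0,"ty": 0,"tz": 0,"wx": 0,"wy": 0,"wz": 0,"claw": -0.6}
    - {"tx": 0,"ty": 0,"tz": 0,"wx": 0,"wy": 0,"wz": 0,"claw": -0.8}
    - {"tx": 0,"ty": 0,"tz": 0,"wx": 0,"wy": 0,"wz": 0,"claw": -0.8}
    - {"tx": 0,"ty": 0,"tz": 0,"wx": 0,"wy": 0,"wz": 0,"claw": -0.8}
    - {"tx": 0,"ty": 0,"tz": 0,"wx": 0,"wy": 0,"wz": 0,"claw": -0.8}

```text
time: 20.15
tool_pos: [0.6043, 0.0603, 0.0271]
tcp_rot: [3.139, 0.118, 0.005]
ft_force: [-0.5, 0.1, 6.1]
width: 0.0332
gripper_force: 40.4
```

The opening is 33 mm where I expected 31, and there is a slight upward push: the pads are likely on the wider step. I regrip about 3 mm higher.

Request:
send_rows:
  targets:
    - {"tx": 0,"ty": 0,"tz": 0,"wx": 0,"wy": 0,"wz": 0,"claw": 0.1}
    - {"tx": 0,"ty": 0,"tz": -0.003,"wx": 0,"wy": 0,"wz": 0,"claw": 0.1}
    - {"tx": 0,"ty": 0,"tz": -0.006,"wx": 0,"wy": 0,"wz": 0,"claw": 0.1}
    - {"tx": 0,"ty": 0,"tz": -0.007,"wx": 0,"wy": 0,"wz": 0,"claw": 0.1}
    - {"tx": 0,"ty": 0,"tz": -0.007,"wx": 0,"wy": 0,"wz": 0,"claw": 0.1}

```text
time: 20.57
tool_pos: [0.6031, 0.0603, 0.027]
tcp_rot: [3.139, 0.119, -0.001]
ft_force: [0.4, 0.1, -0.0]
width: 0.0471
gripper_force: 0.0
```

Request:
send_rows:
  targets:
    - {"tx": 0,"ty": 0,"tz": 0,"wx": 0,"wy": 0,"wz": 0,"claw": -0.8}
    - {"tx": 0,"ty": 0,"tz": 0,"wx": 0,"wy": 0,"wz": 0,"claw": -0.8}
    - {"tx": 0,"ty": 0,"tz": 0,"wx": 0,"wy": 0,"wz": 0,"claw": -0.8}
    - {"tx": 0,"ty": 0,"tz": 0,"wx": 0,"wy": 0,"wz": 0,"claw": -0.8}
    - {"tx": 0,"ty": 0,"tz": 0,"wx": 0,"wy": 0,"wz": 0,"claw": -0.8}

```text
time: 20.98
tool_pos: [0.6033, 0.0602, 0.0273]
tcp_rot: [3.139, 0.118, 0.0]
ft_force: [-0.1, -1.0, 2.2]
width: 0.0332
gripper_force: 39.7
```

Request:
send_rows:
  squeeze: 50
  targets:
    - {"tx": 0,"ty": 0,"tz": -0.02,"wx": 0,"wy": 0,"wz": 0,"claw": -0.8}
    - {"tx": 0,"ty": 0,"tz": -0.06,"wx": 0,"wy": 0,"wz": 0,"claw": -0.8}
    - {"tx": 0,"ty": 0,"tz": -0.12,"wx": 0,"wy": 0,"wz": 0,"claw": -0.8}
    - {"tx": 0,"ty": 0,"tz": -0.2,"wx": 0,"wy": 0,"wz": 0,"claw": -0.8}
    - {"tx": 0,"ty": 0,"tz": -0.28,"wx": 0,"wy": 0,"wz": 0,"claw": -0.8}

```text
time: 21.4
tool_pos: [0.6026, 0.0604, 0.1121]
tcp_rot: [-3.139, -0.119, 0.003]
ft_force: [0.6, 0.5, -1.4]
width: 0.0328
gripper_force: 50.0
```

Request:
send_rows:
  targets:
    - {"tx": 0,"ty": 0,"tz": -0.05,"wx": 0,"wy": 0,"wz": 0,"claw": -0.8}
    - {"tx": 0,"ty": 0,"tz": -0.1,"wx": 0,"wy": 0,"wz": 0,"claw": -0.8}
    - {"tx": 0,"ty": 0,"tz": -0.1,"wx": 0,"wy": 0,"wz": 0,"claw": -0.8}
    - {"tx": 0,"ty": 0,"tz": -0.1,"wx": 0,"wy": 0,"wz": 0,"claw": -0.8}
    - {"tx": 0,"ty": 0,"tz": -0.1,"wx": 0,"wy": 0,"wz": 0,"claw": -0.8}

```text
time: 21.82
tool_pos: [0.6028, 0.0603, 0.1402]
tcp_rot: [3.139, 0.119, -0.002]
ft_force: [0.7, -0.1, -1.9]
width: 0.0329
gripper_force: 50.0
```

```bash
python3 - <<'E'
from h import *
np.set_printoptions(precision=4,suppress=True,linewidth=160)
s=bot.get_state();print(s['tool_pos'],s['width'],s['gripper_force'],s['ft_force'],s['wrist_torque'])
im,P=snap('wrist','w13');otabs('wrist',im,P,s['tool_pos'][2]+.0417)
R=Ro.from_rotvec(s['tcp_rot']).as_matrix()
# battery in hand, expected: tab top mid at tool (-.029-.001..,0,-.0417), top corners
L=lambda x,y,z:s['tool_pos']+R@[x,y,z]
print('exp tab',proj('wrist',[L(-.029,0,-.0417),L(-.033,.007,-.0417),L(-.033,-.007,-.0417)],P),'exp front edge',proj('wrist',[L(.025,.0155,-.0417),L(.025,-.0155,-.0417)],P))
q=proj('wrist',[L(0,0,-.0417)],P)[0].astype(int);g=im.sum(2).astype(int);print(q,g[q[1]-90:q[1]+100:5,q[0]]);print(g[q[1]-40,q[0]-60:q[0]+60:4])
E

```

```text
[0.6028 0.0603 0.1402] 0.03285561019109522 50.028195977211 [ 0.6548 -0.0801 -1.9374] [ 0.0551 -0.0207  0.0031]
[269  53  23  26 368] [279.6  65.6] [0.6885 0.0676 0.1819]
[258 168  45  50 862] [276.4 196.6] [0.6436 0.0654 0.1819]
[398 216  19  17 200] [407.2 224.2] [0.6366 0.0154 0.1819]
[ 38 218  20  13 180] [ 47.1 224. ] [0.6265 0.1501 0.1819]
[   0  330   56   51 1431] [ 23.7 356.5] [0.5661 0.166  0.1819]
[264 348  32  15 446] [279.6 354.7] [0.5742 0.0589 0.1819]
exp tab [[281.3494 355.3921]
 [297.6708 363.2725]
 [265.001  363.2592]] exp front edge [[322.0659 236.9998]
 [241.0679 236.9779]]
[281 294] [365 192 196 104  75  76  79  88 100 101 118 169 164 167 164 165 162 161 167 164 164 158 169 160  67  73 137 143  87 166 174 173 543 577 584 364 278 268]
[171 175 164 163 120  59  65  70 113 121 117 120 114 117 121 118 136 220 257 257 259 266 189 120 117 169 390 389 390 390]
```

The battery is in the hand, centred: tab front edge at row 363 as expected, no tilt. Next I move to view the charging pad.

```bash
python3 - <<'E'
from h import *
go([.415,-.19,.19],frame(11,0))
E

```

```text
t [-0.6867  0.7848 -0.1664] w [-0.      0.0004 -0.0185]
```

Request:
send_rows:
  targets:
    - {"tx": -0.05,"ty": 0.06,"tz": -0.05,"wx": 0,"wy": 0,"wz": -0.003,"claw": -0.8}
    - {"tx": -0.13,"ty": 0.15,"tz": -0.1,"wx": 0,"wy": 0,"wz": -0.006,"claw": -0.8}
    - {"tx": -0.22,"ty": 0.25,"tz": -0.15,"wx": 0,"wy": 0,"wz": -0.009,"claw": -0.8}
    - {"tx": -0.31,"ty": 0.35,"tz": -0.165,"wx": 0,"wy": 0,"wz": -0.012,"claw": -0.8}
    - {"tx": -0.4,"ty": 0.45,"tz": -0.165,"wx": 0,"wy": 0,"wz": -0.015,"claw": -0.8}

```text
time: 22.28
tool_pos: [0.4927, -0.0843, 0.1911]
tcp_rot: [3.13, 0.269, 0.001]
ft_force: [0.1, -1.4, -1.1]
width: 0.0325
gripper_force: 50.1
```

Request:
send_rows:
  targets:
    - {"tx": -0.08,"ty": 0.1,"tz": 0,"wx": 0,"wy": 0,"wz": -0.002,"claw": -0.8}
    - {"tx": -0.17,"ty": 0.2,"tz": 0,"wx": 0,"wy": 0,"wz": -0.0035,"claw": -0.8}
    - {"tx": -0.24,"ty": 0.28,"tz": 0,"wx": 0,"wy": 0,"wz": -0.0035,"claw": -0.8}
    - {"tx": -0.28,"ty": 0.33,"tz": 0,"wx": 0,"wy": 0,"wz": -0.0035,"claw": -0.8}
    - {"tx": -0.28,"ty": 0.33,"tz": 0,"wx": 0,"wy": 0,"wz": -0.0035,"claw": -0.8}

```text
time: 22.7
tool_pos: [0.4254, -0.1979, 0.1893]
tcp_rot: [3.128, 0.293, -0.004]
ft_force: [0.7, -0.1, -1.3]
width: 0.0328
gripper_force: 50.1
```

Request:
send_rows:
  targets:
    - {"tx": 0,"ty": 0,"tz": 0,"wx": 0,"wy": 0,"wz": 0,"claw": -0.8}
    - {"tx": 0,"ty": 0,"tz": 0,"wx": 0,"wy": 0,"wz": 0,"claw": -0.8}
    - {"tx": 0,"ty": 0,"tz": 0,"wx": 0,"wy": 0,"wz": 0,"claw": -0.8}
    - {"tx": 0,"ty": 0,"tz": 0,"wx": 0,"wy": 0,"wz": 0,"claw": -0.8}
    - {"tx": 0,"ty": 0,"tz": 0,"wx": 0,"wy": 0,"wz": 0,"claw": -0.8}

```text
time: 23.12
tool_pos: [0.4281, -0.1943, 0.1904]
tcp_rot: [-3.127, -0.303, 0.001]
ft_force: [0.7, 0.2, -0.1]
width: 0.0328
gripper_force: 50.1
```

```bash
python3 - <<'E'
from h import *
np.set_printoptions(precision=4,suppress=True,linewidth=160)
s=bot.get_state();print(s['tool_pos'],s['tcp_rot'],s['width']);im,P=snap('wrist','w14');np.save('s14.npy',np.r_[s['tool_pos'],s['tcp_rot']])
h=cv2.cvtColor(im,cv2.COLOR_RGB2HSV)
q=proj('wrist',[[.48,-.195,.008],[.49,-.26,.03]],P).astype(int);print(q)
for p in q: print(im[p[1],p[0]],h[p[1],p[0]])
print('table',im[300,400],h[300,400])
v=q[0][1];print(im[v,q[0][0]-80:q[0][0]+120:5].sum(1))
otabs('wrist',im,P,.032,30)
E

```

```text
[ 0.4281 -0.1943  0.1904] [-3.1267 -0.3033  0.0007] 0.03278214709667392
[[291 124]
 [366 129]]
[241 236 221] [ 23  21 241]
[143 140 135] [ 19  14 143]
table [189 179 172] [ 12  23 189]
[551 552 554 553 525 557 550 560 556 563 698 698 643 697 695 697 698 697 697 695 695 548 698 694 692 690 614 264 184 230 419 415 407 404 413 225 680 686 685
 685]
[435 146  17  10 155] [442.7 150.5] [ 0.4847 -0.3315  0.032 ]
[361 149  16  10 148] [368.2 153.3] [ 0.4696 -0.2668  0.032 ]
[265 348  31  15 434] [280.1 355.3] [ 0.2403 -0.2307  0.032 ]
```

The spare tabs are at (443,150) and (368,153), which gives a pad yaw of about 13° and the empty place near (0.484,-0.195). I refine this with the pad corners and the blue outline.

```bash
cat > pad.py <<'E'
from h import *
def pad(im,P,zs=(.008,)):
    h=cv2.cvtColor(im,cv2.COLOR_RGB2HSV)
    m=cv2.inRange(h,(0,0,215),(60,60,255));m[230:]=0
    # whole pad: white closed over the batteries
    k=cv2.morphologyEx(m,cv2.MORPH_CLOSE,np.ones((7,7)));c=max(cv2.findContours(k,0,2)[0],key=cv2.contourArea)
    # empty place: closed white region inside the blue line = largest holes' child; take white component at the predicted place
    q=proj('wrist',[[.484,-.195,.008]],P)[0].astype(int)
    n,l,st,ce=cv2.connectedComponentsWithStats(m,connectivity=4);j=l[q[1],q[0]];inner=(l==j).astype(np.uint8)
    ci=max(cv2.findContours(inner,0,2)[0],key=cv2.contourArea)
    out=[]
    for nm,cc in(('pad',c),('place',ci)):
        for z in zs:
            w=cast('wrist',cc.reshape(-1,2)[:,:].astype(float),z,P)[:,:2];r=cv2.minAreaRect((w*1e3).astype(np.float32));print(nm,z,'centre',np.round(r[0],1),'size',np.round(r[1],1),'ang',round(r[2],2))
        out.append(cv2.boundingRect(cc))
    print(out)
E
python3 - <<'E'
from pad import *
v=np.load('s14.npy');P=pose('wrist',dict(tool_pos=v[:3],tcp_rot=v[3:]));pad(cv2.imread('pics/w14.png')[:,:,::-1].copy(),P)
go(np.array([.45,-.2,.15]),frame(13,0))
E

```

```text
pad 0.008 centre [ 502.  -258.7] size [111.4 209.5] ang 17.58
place 0.008 centre [ 481.3 -195.7] size [60.6 41.6] ang 11.05
[(255, 52, 225, 130), (271, 89, 45, 67)]
t [0.0683 0.0323 0.135 ] w [-0.      0.0001 -0.0054]
```

Request:
send_rows:
  targets:
    - {"tx": 0.01,"ty": 0.005,"tz": 0.03,"wx": 0,"wy": 0,"wz": -0.001,"claw": -0.8}
    - {"tx": 0.02,"ty": 0.01,"tz": 0.06,"wx": 0,"wy": 0,"wz": -0.002,"claw": -0.8}
    - {"tx": 0.02,"ty": 0.02,"tz": 0.1,"wx": 0,"wy": 0,"wz": -0.003,"claw": -0.8}
    - {"tx": 0.02,"ty": 0.02,"tz": 0.13,"wx": 0,"wy": 0,"wz": -0.004,"claw": -0.8}
    - {"tx": 0.02,"ty": 0.02,"tz": 0.13,"wx": 0,"wy": 0,"wz": -0.004,"claw": -0.8}

```text
time: 23.58
tool_pos: [0.4334, -0.1993, 0.1478]
tcp_rot: [-3.12, -0.34, 0.008]
ft_force: [-0.0, 0.1, -1.0]
width: 0.0322
gripper_force: 50.0
```

Request:
send_rows:
  targets:
    - {"tx": 0,"ty": 0,"tz": 0,"wx": 0,"wy": 0,"wz": 0,"claw": -0.8}
    - {"tx": 0,"ty": 0,"tz": 0,"wx": 0,"wy": 0,"wz": 0,"claw": -0.8}
    - {"tx": 0,"ty": 0,"tz": 0,"wx": 0,"wy": 0,"wz": 0,"claw": -0.8}
    - {"tx": 0,"ty": 0,"tz": 0,"wx": 0,"wy": 0,"wz": 0,"claw": -0.8}
    - {"tx": 0,"ty": 0,"tz": 0,"wx": 0,"wy": 0,"wz": 0,"claw": -0.8}

```text
time: 24.0
tool_pos: [0.4349, -0.2, 0.1522]
tcp_rot: [3.122, 0.34, 0.001]
ft_force: [-0.2, -0.1, -0.6]
width: 0.0326
gripper_force: 50.1
```

```bash
cat > edge.py <<'E'
from pad import *
def edges(im,P):
    """world lines of the pad's +y end and its +-x sides, by brightness steps along lines near the expected edges"""
    c0=np.array([.4815,-.1955]);yw=np.radians(12);ex=np.array([np.cos(yw),np.sin(yw)]);ey=np.array([-ex[1],ex[0]])
    g=cv2.GaussianBlur(im,(3,3),0).sum(2).astype(float)
    def step(p,d):
        t=np.linspace(-.012,.012,97);w=np.c_[p+t[:,None]*d,np.full(97,.008)];px=proj('wrist',w,P).astype(np.float32)
        v=cv2.remap(g.astype(np.float32),px[:,0].copy(),px[:,1].copy(),cv2.INTER_LINEAR).ravel()
        i=np.argmin(np.gradient(cv2.GaussianBlur(v.reshape(1,-1),(1,1),0).ravel()));return (p+t[i]*d)
    for nm,pts,d in(('+y end',[c0+ey*.037+ex*a for a in np.linspace(-.035,.035,25)],ey),('+x side',[c0+ex*.043+ey*a for a in np.linspace(-.16,.03,40)],ex),('-x side',[c0-ex*.043+ey*a for a in np.linspace(-.16,.03,40)],-ex)):
        q=np.array([step(p,d) for p in pts],np.float32);l=cv2.fitLine(q,cv2.DIST_HUBER,0,.0005,.0005).ravel();v=l[:2]
        n=np.array([-v[1],v[0]]);n*=np.sign(n@d);print(nm,'ang',round(float(np.degrees(np.arctan2(v[1],v[0]))),2),'dist of expected place centre to edge mm',round(float((l[2:]-c0)@n)*1e3,1),'scatter',np.round(np.median(np.abs((q-l[2:])@n))*1e3,2))
E
python3 - <<'E'
from edge import *
np.set_printoptions(precision=4,suppress=True,linewidth=160)
v=np.load('s14.npy');P1=pose('wrist',dict(tool_pos=v[:3],tcp_rot=v[3:]));i1=cv2.imread('pics/w14.png')[:,:,::-1].copy()
s=bot.get_state();print(s['tool_pos'],s['time']);im,P=snap('wrist','w15')
print('A');edges(i1,P1);pad(i1,P1,(.005,.008,.011))
print('B');edges(im,P);pad(im,P,(.005,.008,.011));otabs('wrist',im,P,.032,30)
E

```

```text
[ 0.4349 -0.2     0.1522] 24.0
A
+y end ang 11.9 dist of expected place centre to edge mm 35.0 scatter 0.21
+x side ang -78.42 dist of expected place centre to edge mm 44.0 scatter 0.75
-x side ang -78.83 dist of expected place centre to edge mm 37.0 scatter 0.94
pad 0.005 centre [ 502.  -259.4] size [112.3 211.3] ang 17.58
pad 0.008 centre [ 502.  -258.7] size [111.4 209.5] ang 17.58
pad 0.011 centre [ 502. -258.] size [110.5 207.7] ang 17.58
place 0.005 centre [ 481.1 -195.9] size [61.1 41.9] ang 11.05
place 0.008 centre [ 481.3 -195.7] size [60.6 41.6] ang 11.05
place 0.011 centre [ 481.5 -195.6] size [60.1 41.2] ang 11.05
[(255, 52, 225, 130), (271, 89, 45, 67)]
B
+y end ang 11.69 dist of expected place centre to edge mm 35.1 scatter 0.2
+x side ang -78.25 dist of expected place centre to edge mm 44.4 scatter 0.31
-x side ang -78.97 dist of expected place centre to edge mm 36.6 scatter 0.91
pad 0.005 centre [ 502.  -259.6] size [110.5 210.8] ang 17.19
pad 0.008 centre [ 502.1 -258.8] size [109.5 208.8] ang 17.19
pad 0.011 centre [ 502.1 -258.1] size [108.4 206.8] ang 17.19
place 0.005 centre [ 481.2 -195.9] size [62.3 41.9] ang 11.62
place 0.008 centre [ 481.5 -195.7] size [61.7 41.5] ang 11.62
place 0.011 centre [ 481.7 -195.6] size [61.2 41.1] ang 11.62
[(246, 57, 250, 139), (263, 95, 51, 75)]
[445 163  18  12 186] [453.4 168.5] [ 0.4847 -0.3317  0.032 ]
[362 165  18  11 175] [370.3 169.6] [ 0.4697 -0.2668  0.032 ]
[265 348  31  15 432] [279.9 355.3] [ 0.2785 -0.234   0.032 ]
```

Both views agree: empty place at about (0.482,-0.196), top at z≈8 mm, yaw 11.8°. I move above it.

```bash
cat > place.py <<'E'
from h import *
G=np.array([.4822,-.1960,.008]);RG=frame(11.9,0)
def tgt(up): return G+[0,0,-.0177+up]-RG@[0,-.0005,0]
E
python3 - <<'E'
from place import *
go(tgt(.07),RG);go(tgt(.015),RG)
E

```

```text
t [0.1568 0.0224 0.3061] w [ 0.0001 -0.0001  0.0014]
t [0.1568 0.0223 0.4894] w [ 0.0001 -0.0001  0.0014]
```

Request:
send_rows:
  targets:
    - {"tx": 0.05,"ty": 0.007,"tz": 0.06,"wx": 0,"wy": 0,"wz": 0.001,"claw": -0.8}
    - {"tx": 0.1,"ty": 0.015,"tz": 0.14,"wx": 0,"wy": 0,"wz": 0.001,"claw": -0.8}
    - {"tx": 0.14,"ty": 0.022,"tz": 0.22,"wx": 0,"wy": 0,"wz": 0.001,"claw": -0.8}
    - {"tx": 0.157,"ty": 0.022,"tz": 0.29,"wx": 0,"wy": 0,"wz": 0.001,"claw": -0.8}
    - {"tx": 0.157,"ty": 0.022,"tz": 0.32,"wx": 0,"wy": 0,"wz": 0.001,"claw": -0.8}

```text
time: 24.47
tool_pos: [0.4813, -0.1952, 0.0521]
tcp_rot: [-3.121, -0.331, 0.006]
ft_force: [0.9, -0.2, -2.2]
width: 0.033
gripper_force: 50.0
```

Request:
send_rows:
  targets:
    - {"tx": 0,"ty": 0,"tz": 0.04,"wx": 0,"wy": 0,"wz": 0,"claw": -0.8}
    - {"tx": 0,"ty": 0,"tz": 0.08,"wx": 0,"wy": 0,"wz": 0,"claw": -0.8}
    - {"tx": 0,"ty": 0,"tz": 0.12,"wx": 0,"wy": 0,"wz": 0,"claw": -0.8}
    - {"tx": 0,"ty": 0,"tz": 0.14,"wx": 0,"wy": 0,"wz": 0,"claw": -0.8}
    - {"tx": 0,"ty": 0,"tz": 0.14,"wx": 0,"wy": 0,"wz": 0,"claw": -0.8}

```text
time: 24.88
tool_pos: [0.4811, -0.1959, 0.0121]
tcp_rot: [-3.123, -0.329, 0.003]
ft_force: [0.0, 0.3, -0.6]
width: 0.0328
gripper_force: 50.0
```

```bash
python3 - <<'E'
from place import *
s=bot.get_state();print(s['tool_pos'],s['ft_force'],s['time']);go(tgt(.004),RG,s);go(tgt(0),RG,s)
im,P=snap('wrist','w16');otabs('wrist',im,P,.055,30)
E

```

```text
[ 0.48106905 -0.19594318  0.01210892] [ 0.02535103  0.3170391  -0.64101294] 24.8833
t [0.0038 0.0027 0.0594] w [-0.0002  0.0003  0.0004]
t [0.0038 0.0027 0.0727] w [-0.0002  0.0003  0.0004]
[407 313  31  10 224] [422.  316.7] [ 0.4843 -0.2535  0.055 ]
[547 313  13  16 182] [553.7 320.7] [ 0.494 -0.305  0.055]
[264 348  32  16 469] [279.4 355. ] [ 0.4538 -0.2009  0.055 ]
```

Request:
send_rows:
  targets:
    - {"tx": 0.002,"ty": 0.001,"tz": 0.02,"wx": 0,"wy": 0,"wz": 0,"claw": -0.8}
    - {"tx": 0.004,"ty": 0.003,"tz": 0.035,"wx": 0,"wy": 0,"wz": 0,"claw": -0.8}
    - {"tx": 0.004,"ty": 0.003,"tz": 0.048,"wx": 0,"wy": 0,"wz": 0,"claw": -0.8}
    - {"tx": 0.004,"ty": 0.003,"tz": 0.058,"wx": 0,"wy": 0,"wz": 0,"claw": -0.8}
    - {"tx": 0.004,"ty": 0.003,"tz": 0.062,"wx": 0,"wy": 0,"wz": 0,"claw": -0.8}

```text
time: 25.35
tool_pos: [0.4832, -0.1967, -0.0056]
tcp_rot: [-3.124, -0.33, 0.001]
ft_force: [0.6, 0.5, -2.5]
width: 0.0329
gripper_force: 50.1
```

Request:
send_rows:
  targets:
    - {"tx": 0,"ty": 0,"tz": 0,"wx": 0,"wy": 0,"wz": 0,"claw": -0.8}
    - {"tx": 0,"ty": 0,"tz": 0,"wx": 0,"wy": 0,"wz": 0,"claw": -0.8}
    - {"tx": 0,"ty": 0,"tz": 0,"wx": 0,"wy": 0,"wz": 0,"claw": -0.8}
    - {"tx": 0,"ty": 0,"tz": 0,"wx": 0,"wy": 0,"wz": 0,"claw": -0.8}
    - {"tx": 0,"ty": 0,"tz": 0,"wx": 0,"wy": 0,"wz": 0,"claw": -0.8}

```text
time: 25.77
tool_pos: [0.4836, -0.1969, -0.0048]
tcp_rot: [3.124, 0.33, 0.0]
ft_force: [0.2, -0.2, -0.4]
width: 0.0326
gripper_force: 50.1
```

```bash
python3 - <<'E'
from place import *
s=bot.get_state();print(s['tool_pos'],s['ft_force'],s['time']);go(tgt(0),RG,s)
E

```

```text
[ 0.48357658 -0.1968752  -0.00475257] [ 0.24193744 -0.24191468 -0.41168846] 25.7667
t [-0.0039 -0.0022  0.0165] w [ 0.     -0.      0.0005]
```

Request:
send_rows:
  targets:
    - {"tx": -0.003,"ty": -0.001,"tz": 0.003,"wx": 0,"wy": 0,"wz": 0,"claw": -0.8}
    - {"tx": -0.003,"ty": -0.001,"tz": 0.006,"wx": 0,"wy": 0,"wz": 0,"claw": -0.8}
    - {"tx": -0.003,"ty": -0.001,"tz": 0.009,"wx": 0,"wy": 0,"wz": 0,"claw": -0.8}
    - {"tx": -0.003,"ty": -0.001,"tz": 0.012,"wx": 0,"wy": 0,"wz": 0,"claw": -0.8}
    - {"tx": -0.003,"ty": -0.001,"tz": 0.012,"wx": 0,"wy": 0,"wz": 0,"claw": -0.8}

```text
time: 26.18
tool_pos: [0.4823, -0.1967, -0.0089]
tcp_rot: [-3.124, -0.33, 0.001]
ft_force: [-0.0, 0.1, -0.7]
width: 0.0328
gripper_force: 50.1
```

Request:
send_rows:
  targets:
    - {"tx": 0,"ty": 0,"tz": 0.002,"wx": 0,"wy": 0,"wz": 0,"claw": -0.8}
    - {"tx": 0,"ty": 0,"tz": 0.004,"wx": 0,"wy": 0,"wz": 0,"claw": -0.8}
    - {"tx": 0,"ty": 0,"tz": 0.004,"wx": 0,"wy": 0,"wz": 0,"claw": -0.8}
    - {"tx": 0,"ty": 0,"tz": 0.004,"wx": 0,"wy": 0,"wz": 0,"claw": -0.8}
    - {"tx": 0,"ty": 0,"tz": 0.004,"wx": 0,"wy": 0,"wz": 0,"claw": -0.8}

```text
time: 26.6
tool_pos: [0.4825, -0.1967, -0.0098]
tcp_rot: [3.124, 0.33, -0.0]
ft_force: [-0.2, 0.1, -0.6]
width: 0.0325
gripper_force: 50.1
```

```bash
python3 - <<'E'
from place import *
s=bot.get_state();print(s['tool_pos'],s['ft_force'],s['time']);go(tgt(0),RG,s)
E

```

```text
[ 0.48249316 -0.19673633 -0.00976162] [-0.18222144  0.11557111 -0.61741389] 26.6
t [-0.0004 -0.0009 -0.0002] w [0.     0.     0.0004]
```

No contact yet, so I go a little lower, watching the force.

Request:
send_rows:
  targets:
    - {"tx": 0,"ty": 0,"tz": 0.002,"wx": 0,"wy": 0,"wz": 0,"claw": -0.8}
    - {"tx": 0,"ty": 0,"tz": 0.004,"wx": 0,"wy": 0,"wz": 0,"claw": -0.8}
    - {"tx": 0,"ty": 0,"tz": 0.005,"wx": 0,"wy": 0,"wz": 0,"claw": -0.8}
    - {"tx": 0,"ty": 0,"tz": 0.006,"wx": 0,"wy": 0,"wz": 0,"claw": -0.8}
    - {"tx": 0,"ty": 0,"tz": 0.006,"wx": 0,"wy": 0,"wz": 0,"claw": -0.8}

```text
time: 27.02
tool_pos: [0.4829, -0.1967, -0.0108]
tcp_rot: [3.124, 0.33, 0.001]
ft_force: [-0.8, 2.0, 4.6]
width: 0.0327
gripper_force: 51.5
```

It has seated (+5 N). I release it with a small opening and rise straight up.

Request:
send_rows:
  targets:
    - {"tx": 0,"ty": 0,"tz": 0,"wx": 0,"wy": 0,"wz": 0,"claw": -0.15}
    - {"tx": 0,"ty": 0,"tz": 0,"wx": 0,"wy": 0,"wz": 0,"claw": -0.05}
    - {"tx": 0,"ty": 0,"tz": 0,"wx": 0,"wy": 0,"wz": 0,"claw": 0.03}
    - {"tx": 0,"ty": 0,"tz": 0,"wx": 0,"wy": 0,"wz": 0,"claw": 0.03}
    - {"tx": 0,"ty": 0,"tz": 0,"wx": 0,"wy": 0,"wz": 0,"claw": 0.03}

```text
time: 27.43
tool_pos: [0.4823, -0.1967, -0.0119]
tcp_rot: [-3.124, -0.33, 0.001]
ft_force: [0.2, -0.4, -0.5]
width: 0.044
gripper_force: 0.0
```

Request:
send_rows:
  targets:
    - {"tx": 0,"ty": 0,"tz": -0.02,"wx": 0,"wy": 0,"wz": 0,"claw": 0.03}
    - {"tx": 0,"ty": 0,"tz": -0.06,"wx": 0,"wy": 0,"wz": 0,"claw": 0.03}
    - {"tx": 0,"ty": 0,"tz": -0.13,"wx": 0,"wy": 0,"wz": 0,"claw": 0.03}
    - {"tx": 0,"ty": 0,"tz": -0.24,"wx": 0,"wy": 0,"wz": 0,"claw": 0.03}
    - {"tx": 0,"ty": 0,"tz": -0.36,"wx": 0,"wy": 0,"wz": 0,"claw": 0.03}

```text
time: 27.85
tool_pos: [0.4816, -0.1963, 0.0972]
tcp_rot: [-3.123, -0.33, 0.004]
ft_force: [1.0, 0.1, -0.2]
width: 0.0437
gripper_force: 0.0
```

Request:
send_rows:
  targets:
    - {"tx": -0.07,"ty": 0,"tz": -0.08,"wx": 0,"wy": 0,"wz": 0,"claw": 0.03}
    - {"tx": -0.15,"ty": 0,"tz": -0.16,"wx": 0,"wy": 0,"wz": 0,"claw": 0.03}
    - {"tx": -0.18,"ty": 0,"tz": -0.2,"wx": 0,"wy": 0,"wz": 0,"claw": 0.03}
    - {"tx": -0.18,"ty": 0,"tz": -0.22,"wx": 0,"wy": 0,"wz": 0,"claw": 0.03}
    - {"tx": -0.18,"ty": 0,"tz": -0.22,"wx": 0,"wy": 0,"wz": 0,"claw": 0.03}

```text
time: 28.27
tool_pos: [0.4306, -0.2084, 0.1644]
tcp_rot: [3.122, 0.329, 0.005]
ft_force: [0.3, -1.1, -0.4]
width: 0.0439
gripper_force: 0.0
```

Request:
send_rows:
  targets:
    - {"tx": 0,"ty": 0,"tz": 0,"wx": 0,"wy": 0,"wz": 0,"claw": 0.03}
    - {"tx": 0,"ty": 0,"tz": 0,"wx": 0,"wy": 0,"wz": 0,"claw": 0.03}
    - {"tx": 0,"ty": 0,"tz": 0,"wx": 0,"wy": 0,"wz": 0,"claw": 0.03}
    - {"tx": 0,"ty": 0,"tz": 0,"wx": 0,"wy": 0,"wz": 0,"claw": 0.03}
    - {"tx": 0,"ty": 0,"tz": 0,"wx": 0,"wy": 0,"wz": 0,"claw": 0.03}

```text
time: 28.68
tool_pos: [0.4297, -0.2077, 0.1613]
tcp_rot: [-3.123, -0.331, 0.003]
ft_force: [-1.0, -0.3, 0.5]
width: 0.0438
gripper_force: 0.0
```

```bash
python3 - <<'E'
from h import *
np.set_printoptions(precision=4,suppress=True,linewidth=160)
s=bot.get_state();print(s['tool_pos'],s['ft_force'],s['width'],s['time']);im,P=snap('wrist','w17');otabs('wrist',im,P,.032,30)
# all tabs in pad axes relative to spare_1 tab
h=cv2.cvtColor(im,cv2.COLOR_RGB2HSV);yw=np.radians(11.8);ex=np.array([np.cos(yw),np.sin(yw)]);ey=np.array([-ex[1],ex[0]])
m=cv2.inRange(h,(3,120,80),(18,255,255));k,l,st,c=cv2.connectedComponentsWithStats(m)
for i in range(1,k):
    w=cast('wrist',[c[i]],.032,P)[0][:2]
    if st[i,4]>80:print('pad-axes offset from (.4697,-.2668):',np.round(np.array([(w-[.4697,-.2668])@ex,(w-[.4697,-.2668])@ey])*1e3,1))
# long-edge angle of dark tops of the three batteries (dark blobs)
d=cv2.inRange(im.sum(2).astype(np.int32),0,330).astype(np.uint8);d[220:]=0
for X in([.4822,-.196],[.4957,-.2606],[.5092,-.325]):
    q=proj('wrist',[[*X,.032]],P)[0].astype(int);dd=np.zeros_like(d);dd[max(0,q[1]-45):q[1]+45,q[0]-32:q[0]+32]=d[max(0,q[1]-45):q[1]+45,q[0]-32:q[0]+32]
    cc=max(cv2.findContours(dd,0,2)[0],key=cv2.contourArea);w=cast('wrist',cc.reshape(-1,2).astype(float),.032,P)[:,:2];r=cv2.minAreaRect((w*1e3).astype(np.float32));print(q,np.round(r[0],1),np.round(r[1],1),round(r[2],1))
E

```

```text
[ 0.4297 -0.2077  0.1613] [-1.0284 -0.2517  0.4884] 0.0437900340235307 28.6833
[433 152  19  11 188] [442.2 157. ] [ 0.4848 -0.3316  0.032 ]
[272 154  17  10 167] [280.1 158.5] [ 0.4559 -0.2015  0.032 ]
[352 154  18  11 174] [361.  158.7] [ 0.4697 -0.2669  0.032 ]
pad-axes offset from (.4697,-.2668): [  1.6 -66.5]
pad-axes offset from (.4697,-.2668): [-0.2 66.8]
pad-axes offset from (.4697,-.2668): [-0.  -0.1]
[280 125] [ 480.3 -195.7] [54.3 34.9] 12.1
[362 125] [ 493.4 -258.6] [55.4 37.7] 10.7
[444 125] [ 507.8 -320.1] [58.  42.6] 13.1
```

The battery sits level with its neighbours: its tab is +66.8 mm from spare_1's along the pad, aligned within about 1 mm and 0.5°. The spares have not moved. I hand in.

```bash
python3 -c "
from rig import bot
print(bot.job_done())"
```

```text
the job is handed in; nothing more can be done
None
```

The spent battery was prised out, the pry tool laid back on the table, and the battery set upright on the empty charging place; by camera it sits within about 1 mm of the line of the two spares, which did not move, and the job was handed in at about 29 s of the 58 s limit (no verdict was shown).

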